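# Wind the router lift up to the setup bar

## Task

Take the crank out of the rack, fit its socket on the router lift's square shaft and wind the cutter up until its tip is level with the top of the brass setup bar standing beside it. Then take the crank off and lay it back in its empty notch in the rack, shank hanging between the rails and the arm flat in both of them, grip up. Leave the setup bars and the other tools in the rack where they are.

Things in the scene. Friction and masses are not known exactly. Their poses are not given: they have to be found in the camera images.
- crank: Steel crank with counterweight, about 0.39 kg, balanced on its shank. Origin: centre of the socket's mouth at the shank's foot; z up the shank, x along the arm to the grip. Round shank 27 mm across, z = 0 to 40 mm; in its foot a 15.4 mm square socket (sides along x, y) 30 mm deep, mouth flared 2 mm, so it fits the shaft in four positions. It stands upright in the rack and on the shaft.
- crank_head (a point): Middle of the crank's square head, at x = y = 0, z = 58 mm in the crank's frame; axes as the crank's. The head is 28 by 28 mm (sides along x, y), z = 40 to 72 mm. From it the flat arm, 18 mm wide, z = 60 to 72 mm, runs to the grip at x = 75 mm and the other way to a round counterweight 30 mm across at x = -60 mm.
- crank_grip_mid (a point): Middle of the crank's upright black grip, at x = 75, z = 94.5 mm in the crank's frame. The grip is 24 mm in diameter, z = 74 to 116 mm, and spins freely on its pin.
- router_table: Router table fixed on the bench: grey top 330 (x) by 460 mm (y), upper face 220 mm above the bench, aluminium insert plate flush in it, a fence 55 mm tall on its far side (x = 112 to 165 mm). Origin under its centre at bench height. The lift shaft stands at x = -40, y = 110 mm, the cutter at x = -20, y = -5 mm in this frame.
- shaft_top (a point): Centre of the upper end of the lift shaft's upright 14 mm square, 2 mm below the plate's face in a 40 mm round well; x, y axes square to its sides, turning with it. The square is 30 mm long and ends on a 32 mm shoulder, on which the fitted crank's foot rests, 188 mm above the bench.
- lift_shaft (a joint): Lift shaft's angle, rad, growing clockwise seen from above, which raises the cutter 6 mm a turn (anticlockwise lowers it). It stays where left; turning takes about 0.07 N m, 1 to 2 N at the grip. Range 0 to 31.4; 0: tip flush with the plate.
- cutter_tip (a point): Centre of the flat upper end of the 18 mm diameter straight cutter in the insert plate; it only moves up and down.
- bar_low: Loose brass setup bar 60 (x) by 14 (y) by 14 mm high on the router table, origin at the centre of its underside. One of the two bars stands about 50 mm from the cutter's axis and gives the height; the other is spare, over 110 mm away. Which is which varies.
- bar_low_top (a point): Centre of the upper face of the 14 mm bar.
- bar_high: Loose brass setup bar 60 by 14 by 20 mm high on the router table, otherwise as bar_low.
- bar_high_top (a point): Centre of the upper face of the 20 mm bar.
- rack: Fixed plywood rack. Origin under its centre; two rails 10 mm thick run along its x, 240 mm long, 90 mm tall, at y = -31 and +31 mm. Each has notches 26 mm wide, 10 mm deep (floor z = 80 mm) at x = -70, 0, 70 mm. The crank's arm lies along y in both rails, its head and shank hanging midway between them (crank's origin at y = 0, z = 20 mm), grip to +y at the start; either way round is right.
- file: File with a wooden handle, 250 mm long, lying along y across the rails in another notch. Origin on its blade's underside, at the rack's y = 0, x along the file towards its handle.
- chisel: Chisel with a dark wooden handle, 210 mm long, lying along y across the rails in another notch. Origin as the file's.
There are look-alikes about, which are no part of the job. There is more than one size of the crank; the job needs the smallest. Leave any white look-alike of the bar_high alone.

How it is judged:
By the outcome, as a careful person would: the job done as asked, in the order asked, and still so for the second after the job is handed in, with the robot touching nothing.
It also fails if it takes over 72 s, if anything falls off the work surface, if the arm or the gripper's body presses on something with over 40 N, if the wrist force passes 120 N, or if a joint passes its speed limit or range.

## Robot

A 6-joint arm with a two-finger parallel gripper is mounted at the origin on the work surface. World frame = base frame: x ahead of the robot, y to its left, z up, the work surface at z = 0. Lengths are in mm, angles in degrees, forces in N, time in s.
With the tool pointing down it reaches from about 350 to 850 mm from the base axis. Payload 8.1 kg.
Tool frame: the origin (TCP) lies midway between the tips of the shut fingers; the grasp point (between the pads) lies 19 mm behind it; z points along the fingers, y is the line along which they close (so a half turn about z gives the same grasp; the last joint's range is limited). The gripper opens to 85 mm and grips with 20 to 120 N. Pads are 22 mm wide; open, the fingers measure 114 mm over their backs; the gripper's body (76 mm by 85 mm) begins 54 mm behind the grasp point. The pads swing forward as they close: fully open they stand 13 mm farther back than shut.
Start: joints at [67.185, 7.471, 85.268, -0, 87.261, -4.893], TCP at [184.613, 570.897, 231.292] pointing down, gripper open.
Joint ranges: [-169.43, 169.43], [-51.17, 129.36], [1.28, 143.12], [-76.62, 256.62], [0, 156.53], [-152.29, 152.29]. Speed limits (degrees/s): [136.94, 136.94, 159.86, 180, 180, 180].

## Interface

Orientations are given as [roll, pitch, yaw] about the fixed x, y, z axes, in that order (R = Rz(yaw) Ry(pitch) Rx(roll)).
In Python, from bench import r gives the robot as it stands.
- The arm moves only by the tool step_arm, never from a script. Its arguments are lists of equal length, an entry for each row: "delta_pos": the shift along the world's x, y, z in units of 200 mm (1.0 is 200 mm), a list of three; "spin": the turn about the world's z in units of 180 degrees (1.0 is 180 degrees). In form: {"delta_pos": [[dx, dy, dz], ...], "spin": [spin, ...]}. A call has 1 to 8 rows; each row shifts and turns the commanded pose from where the row before left it; what a row does not reach is not made up. A row lasts 1/8 s, in which the tool goes at most 62.5 mm and 10.7 degrees, less where a joint would pass 70% of its speed; a pose out of reach is approached as far as the arm can. A call with a number of a shift or a turn outside -1 to 1 is refused whole. A call with a gripper value outside its range is refused whole. "gripper" is the opening, from -1 (shut) to 1 (fully open), set as the call begins (left out, the last holds). The fingers move at their own pace and stop on an object; "squeeze" is the grip in N (left out, the last holds). Time passes only in rows, so rows that do not move let the fingers close. It gives the time, the measured TCP pose, the force, the opening and the grip force at its end, in the units of the state.
- r.sense(): the state, without advancing time (a new reading comes with each control period).
- r.snapshot(name): name is "scene" or "top" or "wrist"; returns a dict with "pixels" (384x512x3 uint8, blue, green, red), "fx", "fy", "cx", "cy" (pixels), "camera_from_world" (4x4, takes a point from world to camera coordinates). Camera axes: x right, y up, looking along -z (the intrinsics and any distortion apply to the point x, -y, -z); pixel columns grow to the right and rows downward; lengths in mm; the calibration is good to about 2 mm. A picture is of the moment at which its call begins. There is no depth.
- r.hand_in(): hands the job in; it is judged then, once.
The state is a dict: "time": time; "joint_pos": joint angles; "qd": joint speeds; "joint_efforts": joint torques, N m; "tool_pos": TCP position; "tcp_rot": TCP orientation; "ft_force": force on the tool from outside, world axes, zero at the start; "wrist_torque": the same for the moment, N m; "finger_gap": finger opening in mm; "grip_force": force on a finger pad.
Only numpy, scipy, OpenCV 4.12 (cv2) and the standard library are available. Lean on these libraries where they do the work, as an engineer would, in place of code of your own. Each camera call takes 0.05 s, during which the arm holds its last target. There are 200 camera calls.

## Working session

There is one attempt and no reset: what is moved stays moved. The work goes in short steps, Python scripts to look and compute and a tool call to move; the robot and the scene stay as the last step left them, time stands still between calls to the robot, and variables do not carry over. Pictures are saved under pics/ and viewed, at most 10 in all, crops included, and the job is handed in when it is done.

Besides the shell and the picture viewer there is one more tool, called after "Request:" by a JSON object that holds its "api" and its "payload", one argument or row to a line. step_arm: Moves the arm, as the interface text tells. Shifts and turns lie within -1 to 1; 1 stands for 200 mm of shift or 180 degrees of turn. Its arguments: {"type":"object","properties":{"delta_pos":{"type":"array","items":{"type":"array","items":{"type":"number","minimum":-1,"maximum":1}}},"spin":{"type":"array","items":{"type":"number","minimum":-1,"maximum":1}},"gripper":{"type":"number"},"squeeze":{"type":"number"}},"required":["delta_pos","spin"]}

```bash
mkdir -p pics; ls
cat > h.py <<'E'
import numpy as np, cv2
from bench import r
def ray(s,u,v):
    T=np.array(s["camera_from_world"]);R=T[:3,:3];c=-R.T@T[:3,3]
    d=R.T@np.array([(u-s["cx"])/s["fx"],-(v-s["cy"])/s["fy"],-1.0]);return c,d
def onz(s,u,v,z):
    c,d=ray(s,u,v);return c+d*(z-c[2])/d[2]
def proj(s,p):
    T=np.array(s["camera_from_world"]);q=T[:3,:3]@np.array(p,float)+T[:3,3]
    return s["cx"]+s["fx"]*q[0]/-q[2], s["cy"]-s["fy"]*q[1]/-q[2]
def save(s,n): cv2.imwrite(f"pics/{n}.png",np.array(s["pixels"]))
E
python3 - <<'E'
from h import *
a=r.snapshot("scene");b=r.snapshot("top")
im=[np.array(s["pixels"]) for s in(a,b)]
np.savez("s0.npz",a=im[0],b=im[1])
import pickle;pickle.dump((a,b),open("s0.pkl","wb"))
# stack vertically: each 512x384 -> scaled
cv2.imwrite("pics/scene0.png",cv2.resize(im[0],(784,588)));cv2.imwrite("pics/top0.png",cv2.resize(im[1],(784,588)))
for s in(a,b):print({k:np.round(v,3) for k,v in s.items() if k!="pixels"})
print(r.sense())
E
```

```text
pics
{'fx': np.float64(364.257), 'fy': np.float64(364.257), 'cx': np.float64(256.435), 'cy': np.float64(190.936), 'camera_from_world': array([[-5.410000e-01,  8.410000e-01,  1.700000e-02,  7.895300e+01],
       [-6.690000e-01, -4.430000e-01,  5.970000e-01,  2.654940e+02],
       [ 5.090000e-01,  3.120000e-01,  8.020000e-01, -1.467759e+03],
       [ 0.000000e+00,  0.000000e+00,  0.000000e+00,  1.000000e+00]])}
{'fx': np.float64(484.58), 'fy': np.float64(484.58), 'cx': np.float64(252.702), 'cy': np.float64(205.211), 'camera_from_world': array([[-2.100000e-02, -1.000000e+00, -5.000000e-03,  1.723560e+02],
       [ 9.850000e-01, -2.200000e-02,  1.710000e-01, -4.689600e+02],
       [-1.710000e-01, -1.000000e-03,  9.850000e-01, -1.590111e+03],
       [ 0.000000e+00,  0.000000e+00,  0.000000e+00,  1.000000e+00]])}
{'time': 0.1, 'joint_pos': array([ 6.71840402e+01,  7.51086655e+00,  8.53224851e+01, -1.51421675e-03,
        8.72608108e+01, -4.89327582e+00]), 'qd': array([ 0.00281801, -0.12572509, -0.21760569,  0.02106579,  0.01845891,
        0.02202313]), 'joint_efforts': array([ 1.42939956e-03, -5.70949030e+01, -5.01940799e+01, -5.78905815e-05,
        8.13331688e-03, -1.67788028e-05]), 'tool_pos': array([184.4413748 , 570.43818975, 230.35374634]), 'tcp_rot': array([-1.79906052e+02, -6.52519934e-03,  1.62077384e+02]), 'ft_force': array([-0.79850249,  0.09434786, -0.71174942]), 'wrist_torque': array([-0.00334945,  0.02485435,  0.0297878 ]), 'grip_force': 0.0, 'finger_gap': 85.36513862070706}
```

View pics/scene0.png

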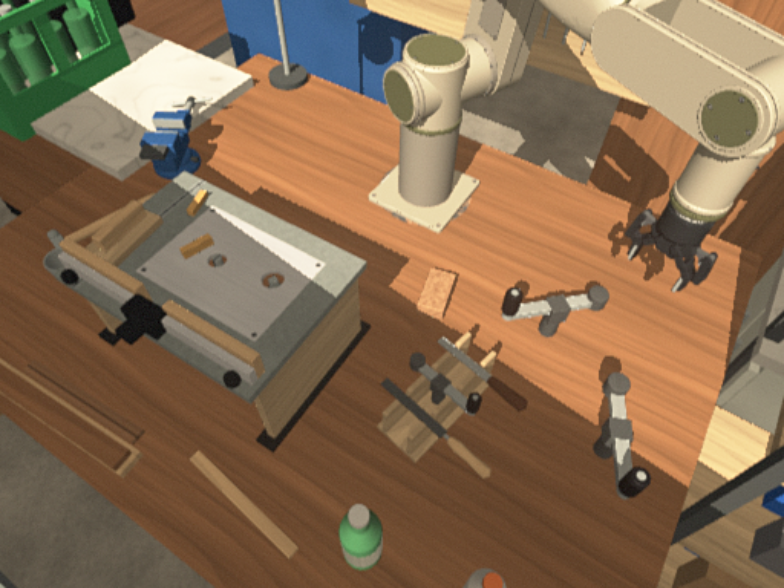

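View pics/top0.png

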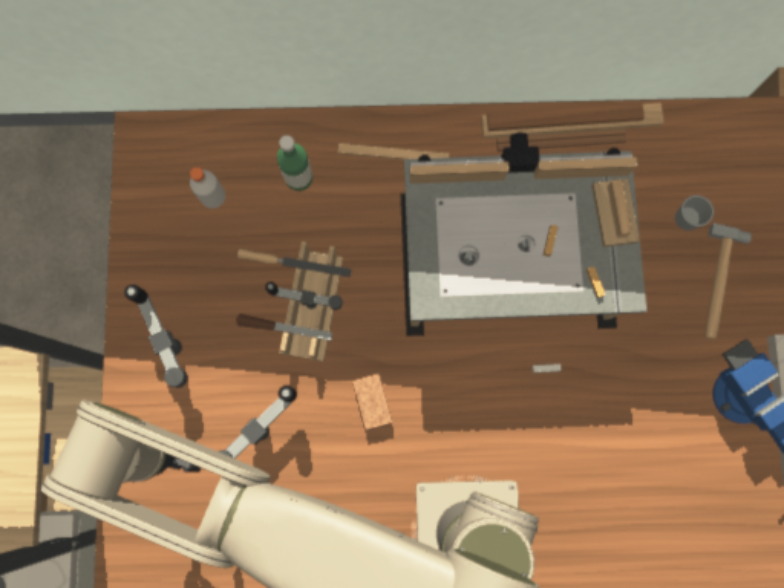

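The scene view shows the rack crank at (437,383), with two larger cranks loose on the bench at (555,310) and (620,430). In the top view these are at (308,298), (255,430) and (160,340). The router table has its shaft well at (469,255), the cutter at (526,243), a near bar at (551,240) and a far bar at (597,283). A white bar look-alike lies on the bench at (547,368).

Possible cranks (top view): (308,298) in the rack, small; (160,340) and (255,430) loose, larger. I choose the one in the rack.

Run:
```python
from h import *
import pickle
a,b=pickle.load(open("s0.pkl","rb"))
k=512/784
for n,u,v,z in [("head",308,298,92),("grip",271,288,136),("cw",335,302,92),("railcorner1",305,245,90),("rail2",325,252,90),("rail3",283,352,90),("rail4",318,357,90),("shaft",469,255,218),("cutter",526,243,225),("plate1",440,203,220),("plate2",570,198,220),("plate3",445,291,220),("plate4",578,286,220),("table1",404,165,220),("table2",412,320,220),("table3",646,310,220),("bar1a",553,226,240),("bar1b",548,255,240),("bar2a",590,267,240),("bar2b",602,299,240)]:
    print(n,onz(b,u*k,v*k,z).round(1))
A=np.array(a["pixels"])[90:230,60:260];B=np.array(b["pixels"])[120:240,150:270]
C=np.array(b["pixels"])[115:215,255:425]
out=np.zeros((600,800,3),np.uint8)
A=cv2.resize(A,(400,280),interpolation=3);B=cv2.resize(B,(300,300),interpolation=3);C=cv2.resize(C,(510,300),interpolation=3)
D=cv2.resize(np.array(a["pixels"])[205:315,235:355],(305,280),interpolation=3)
out[:280,:400]=A;out[:280,400:705]=D;out[290:590,:300]=B;out[290:590,300-10+0:800]=C
cv2.imwrite("pics/crop1.png",out)
```

```text
head [502.6 330.1  92. ]
grip [516.7 402.3 136. ]
cw [492.6 272.5  92. ]
railcorner1 [620.2 336.5  90. ]
rail2 [603.6 293.2  90. ]
rail3 [387.8 383.5  90. ]
rail4 [375.6 309.6  90. ]
shaft [557.3  -3.1 218. ]
cutter [ 577.4 -115.9  225. ]
plate1 [665.3  50.9 220. ]
plate2 [ 669.9 -210.   220. ]
plate3 [485.2  47.1 220. ]
plate4 [ 489.4 -214.2  220. ]
table1 [747.1 121.1 220. ]
table2 [428.9 113.4 220. ]
table3 [ 438.7 -343.6  220. ]
bar1a [ 606.6 -167.8  240. ]
bar1b [ 548.3 -154.6  240. ]
bar2a [ 522.4 -234.7  240. ]
bar2b [ 458.6 -253.6  240. ]
```

View pics/crop1.png

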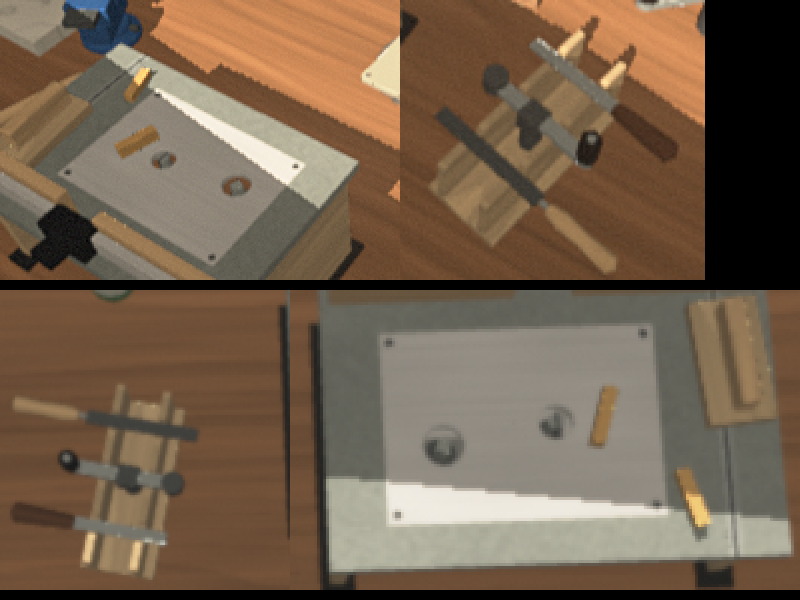

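The crop confirms the crank in the middle notch, grip towards +y, with its head at about (502,330). The near bar stands beside the cutter and the far bar is the spare.

Request:
{"api": "step_arm", "payload": {
  "delta_pos": [
    [0.18,-0.15,0.06],
    [0.18,-0.15,0.06],
    [0.2,-0.15,0.06],
    [0.2,-0.15,0.06],
    [0.2,-0.15,0.06],
    [0.2,-0.15,0.06],
    [0.2,-0.15,0],
    [0.2,-0.15,0]
  ],
  "spin": [-0.057,-0.057,-0.057,-0.057,-0.057,-0.057,-0.057,-0.057],
  "gripper": 0.2
}}

```text
time: 1.1
tool_pos: [497.7, 329.7, 303.1]
tcp_rot: [-180.0, 0.0, 79.7]
ft_force: [0.5, 1.0, -0.0]
finger_gap: 51.2
grip_force: 0.0
```

Run:
```python
from h import *
import pickle
s=r.snapshot("wrist");pickle.dump(s,open("w1.pkl","wb"));st=r.sense();print(st["tool_pos"].round(1),st["tcp_rot"].round(1),st["joint_pos"].round(1),st["finger_gap"])
T=np.array(s["camera_from_world"]);print(T.round(3),-T[:3,:3].T@T[:3,3],s["fx"],proj(s,(502.6,330,92)),proj(s,(516,402,136)))
cv2.imwrite("pics/w1.png",cv2.resize(np.array(s["pixels"]),(784,588),interpolation=3))
```

```text
[501.8 325.4 302.4] [179.9   0.2  78.9] [28.2  6.1 79.3 -0.2 94.5 39.2] 51.65827213142976
[[ 9.84000e-01 -1.80000e-01  0.00000e+00 -4.29925e+02]
 [ 1.74000e-01  9.50000e-01 -2.58000e-01 -3.47510e+02]
 [ 4.60000e-02  2.54000e-01  9.66000e-01 -5.52888e+02]
 [ 0.00000e+00  0.00000e+00  0.00000e+00  1.00000e+00]] [508.87324789 393.3006015  444.57428842] 290.8706010087845 (np.float64(264.1894600194743), np.float64(169.5643053480179)) (np.float64(265.29575546467004), np.float64(106.0772569168031))
```

View pics/w1.png

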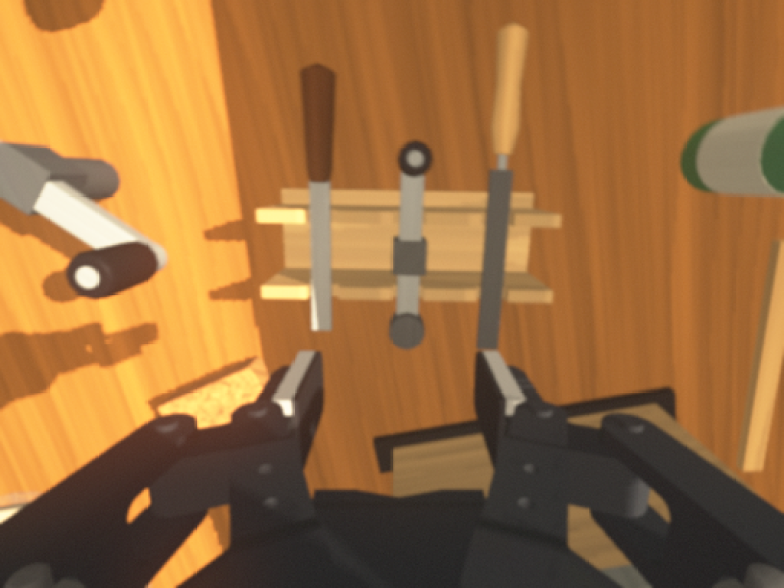

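The wrist view shows the crank's head at (409,256), grip at (415,158) and counterweight at (407,331), all in the middle notch. The fingers line up across the arm.

Run:
```python
from h import *
import pickle
s=pickle.load(open("w1.pkl","rb"));k=512/784
h=onz(s,409.5*k,255*k,92);g=onz(s,415*k,158*k,136);c=onz(s,407*k,331*k,92)
print(h,g,c)
d=g-c;print("yaw",np.degrees(np.arctan2(d[1],d[0])),np.hypot(*d[:2]), "head from cw/grip",c[:2]+d[:2]*60/135)
for a,b in[((285,205),(533,205)),]:
  d=onz(s,b[0]*k,b[1]*k,90)-onz(s,a[0]*k,a[1]*k,90);print(np.degrees(np.arctan2(d[1],d[0])))
```

```text
[507.1625069  332.98766399  92.        ] [522.20097582 403.72253897 136.        ] [493.97387923 270.13622333  92.        ]
yaw 78.06877457907684 136.53597587673443 head from cw/grip [506.51925549 329.50791917]
-10.362986852503814
```

Request:
{"api": "step_arm", "payload": {
  "delta_pos": [
    [0,0,-0.2],
    [0,0,-0.2],
    [0,0,-0.2],
    [0,0,0],
    [0,0,0]
  ],
  "spin": [0,0,0,0,0]
}}

```text
time: 1.78
tool_pos: [497.0, 331.3, 184.8]
tcp_rot: [179.9, -0.0, 80.0]
ft_force: [0.4, 0.8, 1.0]
finger_gap: 51.0
grip_force: 0.0
```

Run:
```python
from h import *
import pickle
s=r.snapshot("wrist");pickle.dump(s,open("w2.pkl","wb"));st=r.sense();print(st["tool_pos"].round(1),st["tcp_rot"].round(1),st["finger_gap"])
for p in[(506.8,331.3,92),(521,403.7,136)]:print(proj(s,p))
cv2.imwrite("pics/w2.png",np.array(s["pixels"]))
```

```text
[497.6 331.6 185.8] [ 1.799e+02 -1.000e-01  8.000e+01] 51.21891169388531
(np.float64(271.84889445171353), np.float64(194.1950957379495))
(np.float64(278.23662900015063), np.float64(98.04490206963455))
```

View pics/w2.png

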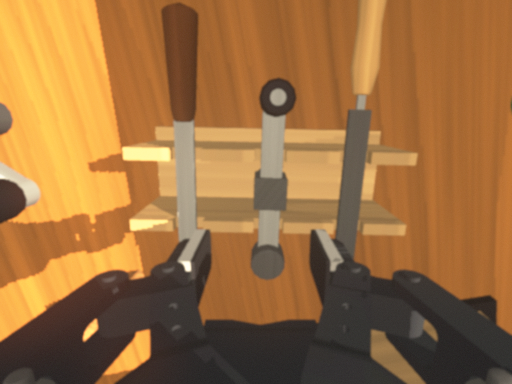

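The closer view shows the head at (270,190), grip at (277.5,97) and counterweight at (267.5,262).

Run:
```python
from h import *
import pickle
s=pickle.load(open("w2.pkl","rb"))
h=onz(s,270.5,190,92);g=onz(s,278,97,136);c=onz(s,267.5,262,92)
print(h,g,c);d=g-c;print(np.degrees(np.arctan2(d[1],d[0])),np.hypot(*d[:2]),c[:2]+d[:2]*60/135)
d=onz(s,415,160,90)-onz(s,123,154,90);print(np.degrees(np.arctan2(d[1],d[0])))
d=onz(s,405,230,90)-onz(s,131,226,90);print(np.degrees(np.arctan2(d[1],d[0])))
print(onz(s,131,226,90),onz(s,405,230,90),onz(s,123,154,90),onz(s,415,160,90))
```

```text
[506.28569788 335.05575315  92.        ] [520.95260642 404.33653837 136.        ] [492.79172196 270.3808812   92.        ]
78.12785127545565 136.88372255498587 [505.30767061 329.91672883]
-11.192242692662983
-10.929465594831147
[382.0288823  323.86269453  90.        ] [615.66363414 278.74711309  90.        ] [393.44463692 385.05843312  90.        ] [626.60488858 338.92426454  90.        ]
```

Request:
{"api": "step_arm", "payload": {
  "delta_pos": [
    [0.04,0,0],
    [0,0,-0.2],
    [0,0,-0.2],
    [0,0,-0.15],
    [0,0,-0.07],
    [0,0,0],
    [0,0,0]
  ],
  "spin": [-0.006,0,0,0,0,0,0]
}}

```text
time: 2.7
tool_pos: [506.0, 331.6, 61.3]
tcp_rot: [179.9, -0.1, 78.9]
ft_force: [-0.2, 0.5, -0.1]
finger_gap: 51.3
grip_force: 0.0
```

Request:
{"api": "step_arm", "payload": {
  "delta_pos": [
    [0,0,0],
    [0,0,0],
    [0,0,0],
    [0,0,0]
  ],
  "spin": [0,0,0,0],
  "gripper": -1,
  "squeeze": 60
}}

```text
time: 3.2
tool_pos: [505.8, 331.5, 61.1]
tcp_rot: [179.9, -0.1, 78.9]
ft_force: [-0.5, -0.2, 7.2]
finger_gap: 27.5
grip_force: 60.1
```

Request:
{"api": "step_arm", "payload": {
  "delta_pos": [
    [0,0,0.1],
    [0,0,0.24],
    [0,0,0.24],
    [0,0,0.24],
    [0,0,0.24],
    [0,0,0.24]
  ],
  "spin": [0,0,0,0,0,0]
}}

```text
time: 3.95
tool_pos: [504.0, 330.6, 321.7]
tcp_rot: [-180.0, 0.0, 78.9]
ft_force: [0.4, 0.3, -3.9]
finger_gap: 27.2
grip_force: 59.4
```

Request:
{"api": "step_arm", "payload": {
  "delta_pos": [
    [-0.04,-0.245,0],
    [-0.04,-0.245,0],
    [-0.04,-0.245,0],
    [-0.04,-0.245,0],
    [-0.04,-0.245,0],
    [-0.04,-0.245,0],
    [-0.04,-0.245,0],
    [-0.04,-0.245,0]
  ],
  "spin": [-0.055,-0.055,-0.055,-0.055,-0.055,-0.055,-0.055,-0.055]
}}

```text
time: 4.95
tool_pos: [439.6, -62.4, 320.1]
tcp_rot: [180.0, -0.0, -0.6]
ft_force: [0.3, -0.9, -3.7]
finger_gap: 27.0
grip_force: 59.4
```

Request:
{"api": "step_arm", "payload": {
  "delta_pos": [
    [0,0,0],
    [0,0,0],
    [0,0,0]
  ],
  "spin": [0,0,0]
}}

```text
time: 5.32
tool_pos: [440.7, -60.1, 319.5]
tcp_rot: [-180.0, -0.0, -0.1]
ft_force: [0.5, 0.7, -4.1]
finger_gap: 27.6
grip_force: 59.9
```

Run:
```python
from h import *
import pickle
s=r.snapshot("wrist");pickle.dump(s,open("w3.pkl","wb"));st=r.sense();print(st["tool_pos"].round(1),st["tcp_rot"].round(1),st["finger_gap"],st["joint_pos"].round(0))
print(proj(s,(557,-3,218)),proj(s,(578,-117,225)))
p=np.array(s["pixels"]);cv2.imwrite("pics/w3.png",cv2.resize(p,(784,588),interpolation=3))
```

```text
[440.7 -60.  319.5] [-1.8e+02 -0.0e+00 -1.0e-01] 27.05179428189372 [-14. -18. 100.   0.  98.  76.]
(np.float64(184.00646296857747), np.float64(46.20798989239401)) (np.float64(337.8891128325407), np.float64(11.386865907970275))
```

View pics/w3.png

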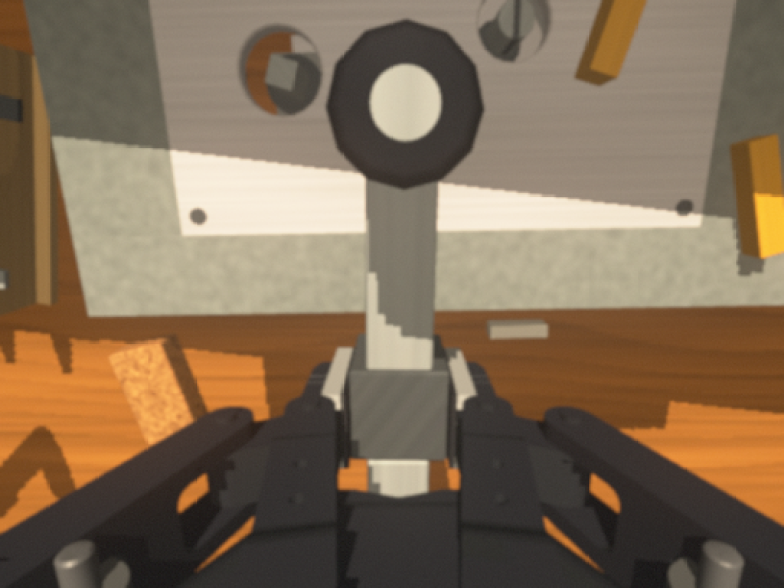

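The wrist view shows the shaft's square top at (282,71) in the well, the cutter partly at (513,20), the near bar at (610,45) and the spare at (760,195). The crank is held square. I'll take two views with a wide baseline.

Request:
{"api": "step_arm", "payload": {
  "delta_pos": [
    [0.2,0,0],
    [0.2,0,0],
    [0.2,0,0],
    [0,0,0],
    [0,0,0],
    [0,0,0]
  ],
  "spin": [0,0,0,0,0,0]
}}

```text
time: 6.12
tool_pos: [560.2, -60.6, 319.8]
tcp_rot: [180.0, -0.0, -0.2]
ft_force: [-0.1, -0.5, -3.1]
finger_gap: 27.0
grip_force: 59.8
```

Run:
```python
from h import *
import pickle
s=r.snapshot("wrist");s["st"]=r.sense();pickle.dump(s,open("v1.pkl","wb"))
print(s["st"]["tool_pos"].round(1))
```

```text
[560.2 -60.8 320. ]
```

Request:
{"api": "step_arm", "payload": {
  "delta_pos": [
    [0,-0.2,0],
    [0,-0.2,0],
    [0,-0.2,0],
    [0,-0.1,0],
    [0,0,0],
    [0,0,0],
    [0,0,0]
  ],
  "spin": [0,0,0,0,0,0,0]
}}

```text
time: 7.05
tool_pos: [560.8, -199.9, 319.5]
tcp_rot: [-180.0, -0.0, -0.2]
ft_force: [-0.2, -0.2, -3.3]
finger_gap: 27.1
grip_force: 60.2
```

Run:
```python
from h import *
import pickle
s=r.snapshot("wrist");s["st"]=r.sense();pickle.dump(s,open("v2.pkl","wb"))
print(s["st"]["tool_pos"].round(1))
v=pickle.load(open("v1.pkl","rb"))
out=np.zeros((600,800,3),np.uint8)
def crop(s,p,w,h,k,name):
    u,vv=proj(s,p);x=max(0,int(u-w/2));y=max(0,int(vv-h/2));print(name,"x0,y0",x,y,k)
    return cv2.resize(np.array(s["pixels"])[y:y+h,x:x+w],None,fx=k,fy=k,interpolation=3)
A=crop(v,(557,-3,218),60,60,5,"shaft v1");B=crop(v,(578,-135,228),120,80,4,"cut v1");C=crop(s,(578,-135,228),120,80,4,"cut v2")
for im,(y,x) in((A,(0,0)),(B,(0,310)),(C,(330-50,310))):
    h,w=im.shape[:2];im=im[:600-y,:800-x];out[y:y+im.shape[0],x:x+im.shape[1]]=im
D=cv2.resize(np.array(v["pixels"]),(300,225));out[310:535,:300]=D
cv2.imwrite("pics/v12.png",out)
```

```text
[ 560.8 -200.   319.5]
shaft v1 x0,y0 163 167 5
cut v1 x0,y0 290 135 4
cut v2 x0,y0 119 136 4
```

View pics/v12.png

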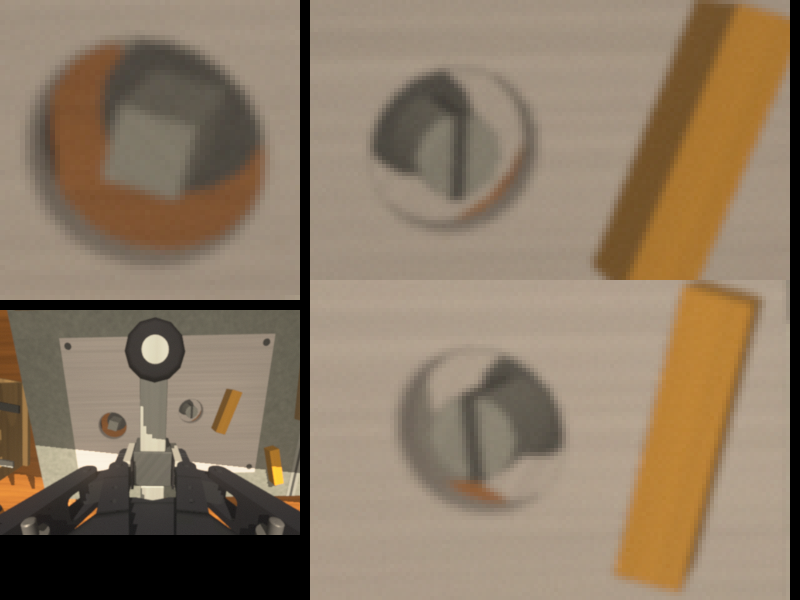

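The crops show the shaft square in its well, with corners near (110,103), (197,123), (183,198) and (103,182). The cutter disc is at (457,158) in v1 and (473,438) in v2. The bar's top face is in both views.

```bash
cat >> h.py <<'E'
def tri(s1,p1,s2,p2):
    A=[];b=[]
    for s,p in((s1,p1),(s2,p2)):
        c,d=ray(s,*p);d=d/np.linalg.norm(d);P=np.eye(3)-np.outer(d,d);A.append(P);b.append(P@c)
    x=np.linalg.lstsq(np.vstack(A),np.hstack(b),rcond=None)[0]
    return x,[np.linalg.norm(P@x-q) for P,q in zip(A,b)]
def bars(s):
    # bright brass top faces
    hsv=cv2.cvtColor(np.array(s["pixels"]),cv2.COLOR_BGR2HSV)
    m=((hsv[...,0]>12)&(hsv[...,0]<28)&(hsv[...,1]>165)&(hsv[...,2]>145)).astype(np.uint8)
    m[330:]=0
    out=[]
    for c in cv2.findContours(m,cv2.RETR_EXTERNAL,cv2.CHAIN_APPROX_NONE)[0]:
        if cv2.contourArea(c)>400: out.append((cv2.contourArea(c),cv2.minAreaRect(c)))
    return out
E
python3 - <<'E'
from h import *
import pickle
v1=pickle.load(open("v1.pkl","rb"));v2=pickle.load(open("v2.pkl","rb"))
for v in(v1,v2):
    for a,q in bars(v):print(a,np.round(q[0],1),np.round(q[1],1),round(q[2],1))
c=lambda x,y:(290+(x-310)/4-.4,135+y/4-.4); d=lambda x,y:(119+(x-310)/4-.4,136+(y-280)/4-.4)
print("tip",tri(v1,c(457,158),v2,d(473,438)))
print("hole",tri(v1,c(453,148),v2,d(481,430)))
q=[onz(v1,163+x/5-.4,167+y/5-.4,218) for x,y in((110,103),(197,123),(183,198),(103,182))]
q=np.array(q);print(q.round(1),q.mean(0).round(1))
for i in range(4):
    e=q[(i+1)%4]-q[i];print(np.hypot(*e[:2]).round(1),np.degrees(np.arctan2(e[1],e[0])).round(1))
print("well",onz(v1,163+151/5-.4,167+151/5-.4,220))
E
```

```text
2531.0 [ 37.  304.5] [49. 74.] 90.0
874.5 [471.3 267.7] [59.8 17.5] 81.3
1095.0 [389.9 173.8] [16.  76.5] 21.8
1128.5 [212.4 174.7] [16.7 73.5] 14.0
tip (array([ 578.15778307, -116.56685666,  222.75743927]), [np.float64(0.17423606577587286), np.float64(0.1742360657754236)])
hole (array([ 579.14627981, -116.72897965,  217.91588253]), [np.float64(0.04548831387445044), np.float64(0.045488313875246336)])
[[566.1   3.7 218. ]
 [562.5 -11.1 218. ]
 [549.   -7.9 218. ]
 [552.    5.9 218. ]] [557.4  -2.3 218. ]
15.2 -103.8
13.9 166.7
14.1 77.8
14.4 -9.0
well [558.08307755  -3.28993348 220.        ]
```

Run:
```python
from h import *
import pickle
v1=pickle.load(open("v1.pkl","rb"));v2=pickle.load(open("v2.pkl","rb"))
print("bar",tri(v1,(389.9,173.8),v2,(212.4,174.7)))
for z in(234,240):
    for v,q in((v1,((389.9,173.8),(16,76.5),21.8)),(v2,((212.4,174.7),(16.7,73.5),14.0))):
        P=np.array([onz(v,*p,z) for p in cv2.boxPoints(q)]);print(z,P.mean(0).round(1),[np.hypot(*(P[i]-P[i-1])[:2]).round(1) for i in range(4)])
# screws
for v in(v1,v2):
    g=cv2.cvtColor(np.array(v["pixels"]),cv2.COLOR_BGR2GRAY)
    for x,y in((599+90,-113-130),(599+90,-113+130),(599-90,-113-130),(599-90,-113+130)):
        u,w=map(int,proj(v,(x,y,220)))
        if 10<u<500 and 10<w<370:
            r0=g[max(0,w-14):w+14,max(0,u-14):u+14];m=(r0<85).astype(float)
            yy,xx=np.nonzero(m);print((x,y),xx.mean()+max(0,u-14) if len(xx) else None,yy.mean()+max(0,w-14) if len(xx) else None,len(xx))
print(np.array(v1["camera_from_world"]).round(3)-np.array(v2["camera_from_world"]).round(3))
```

```text
bar (array([ 581.00157831, -163.16736548,  236.76720741]), [np.float64(0.2553812623238515), np.float64(0.2553812623242191)])
234 [ 579.3 -164.2  234. ] [np.float64(13.7), np.float64(59.4), np.float64(12.8), np.float64(59.8)]
234 [ 579.8 -162.5  234. ] [np.float64(13.6), np.float64(59.9), np.float64(12.7), np.float64(60.1)]
240 [ 580.5 -161.5  240. ] [np.float64(13.3), np.float64(57.8), np.float64(12.5), np.float64(58.2)]
240 [ 581.  -163.5  240. ] [np.float64(13.2), np.float64(58.3), np.float64(12.4), np.float64(58.5)]
(689, 17) None None 0
(509, -243) 456.2671232876712 249.73287671232876 146
(509, 17) None None 0
(689, -243) 303.9375 37.5625 32
(509, -243) 310.3496732026144 251.5653594771242 306
(509, 17) None None 0
[[-1.00000e-03  0.00000e+00  1.00000e-03  1.39513e+02]
 [ 0.00000e+00  0.00000e+00  1.00000e-03  1.00600e+00]
 [-1.00000e-03  1.00000e-03  0.00000e+00  2.01000e-01]
 [ 0.00000e+00  0.00000e+00  0.00000e+00  0.00000e+00]]
```

Run:
```python
from h import *
import pickle
v1=pickle.load(open("v1.pkl","rb"));v2=pickle.load(open("v2.pkl","rb"))
p=np.array(v1["pixels"])
for row in(155,173,190):
    print(row,[tuple(x) for x in p[row,365:412:1].tolist()][::1] if row==173 else "")
    b=p[row].astype(float); sat=b[:,2]-b[:,0]
    # edges of dark side: sat rise, then R rise, then sat fall, sub-pixel by half-level
    def cross(f,lo,hi,lev,up):
        for i in range(lo,hi):
            if (f[i]<lev<=f[i+1]) if up else (f[i]>lev>=f[i+1]): return i+(lev-f[i])/(f[i+1]-f[i])
    x0=cross(sat,350,420,45,True);x1=cross(b[:,2],int(x0)+4,430,145,True);x2=cross(sat,int(x1)+3,440,80,False)
    print(x0,x1,x2)
    for h in(14,20):
        A=onz(v1,x0,row,220);B=onz(v1,x1,row,220+h);C=onz(v1,x2,row,220+h)
        n=np.array([np.cos(np.radians(13)),0]) 
        print(h,A.round(1),B.round(1),C.round(1))
```

```text
155 
377.7142857142857 388.8333333333333 407.09375
14 [ 593.4 -158.9  220. ] [ 595.1 -162.   234. ] [ 595.1 -176.2  234. ]
20 [ 593.4 -158.9  220. ] [ 595.9 -159.3  240. ] [ 595.9 -173.2  240. ]
173 [(131, 147, 163), (131, 149, 164), (132, 149, 165), (130, 149, 164), (129, 147, 163), (115, 137, 155), (91, 115, 139), (63, 94, 124), (43, 82, 114), (43, 82, 114), (43, 82, 113), (41, 82, 113), (41, 82, 113), (42, 81, 113), (44, 81, 114), (40, 84, 116), (42, 93, 132), (45, 106, 152), (47, 115, 167), (49, 117, 169), (47, 118, 171), (48, 118, 171), (50, 119, 172), (51, 120, 173), (49, 120, 172), (48, 119, 172), (45, 118, 172), (50, 121, 173), (49, 118, 170), (48, 118, 169), (47, 117, 167), (47, 118, 168), (46, 118, 171), (51, 117, 170), (72, 124, 169), (100, 133, 166), (120, 141, 163), (128, 145, 162), (128, 145, 162), (127, 145, 160), (128, 146, 162), (128, 146, 161), (128, 145, 161), (127, 143, 159), (129, 145, 161), (126, 142, 160), (128, 144, 162)]
370.625 381.65 399.5483870967742
14 [ 578.2 -154.5  220. ] [ 580.9 -157.8  234. ] [ 580.8 -172.   234. ]
20 [ 578.2 -154.5  220. ] [ 582.  -155.3  240. ] [ 582.  -169.1  240. ]
190 
364.15384615384613 374.8421052631579 392.51612903225805
14 [ 563.5 -150.3  220. ] [ 567.  -153.8  234. ] [ 566.9 -168.   234. ]
20 [ 563.5 -150.3  220. ] [ 568.5 -151.3  240. ] [ 568.4 -165.2  240. ]
```

Run:
```python
from h import *
import pickle
v=pickle.load(open("w3.pkl","rb"));k=512/784;t=np.array([440.7,-60,319.5])
for n,u,w,z in(("far L",351,370,31),("far R",447,370,31),("near L",349,460,31),("near R",450,460,31),("grip",405.5,103,75),("armL",367,250,31),("armR",437,250,31)):
    print(n,(onz(v,u*k,w*k,t[2]+z)-t).round(1))
```

```text
far L [14.8 12.  31. ]
far R [ 14.7 -13.8  31. ]
near L [-13.   13.4  31. ]
near R [-13.  -15.4  31. ]
grip [74.6 -1.9 75. ]
armL [47.2  7.  31. ]
armR [ 47.2 -10.5  31. ]
```

Request:
{"api": "step_arm", "payload": {
  "delta_pos": [
    [-0.017,0.2,0],
    [0,0.2,0],
    [0,0.2,0],
    [0,0.2,0],
    [0,0.19,0],
    [0,0,-0.13],
    [0,0,-0.13],
    [0,0,0]
  ],
  "spin": [-0.017,-0.017,-0.017,-0.017,0,0,0,0]
}}

```text
time: 8.1
tool_pos: [555.6, -2.2, 264.8]
tcp_rot: [180.0, 0.3, -12.5]
ft_force: [-0.0, 0.7, -2.9]
finger_gap: 27.0
grip_force: 60.3
```

Request:
{"api": "step_arm", "payload": {
  "delta_pos": [
    [0,0,-0.025],
    [0,0,-0.025],
    [0,0,-0.025],
    [0,0,0]
  ],
  "spin": [0,0,0,0]
}}

```text
time: 8.6
tool_pos: [557.3, -2.7, 252.4]
tcp_rot: [-180.0, -0.0, -12.5]
ft_force: [0.1, 2.3, -3.6]
finger_gap: 27.3
grip_force: 60.6
```

Request:
{"api": "step_arm", "payload": {
  "delta_pos": [
    [0,0,-0.03],
    [0,0,-0.03],
    [0,0,-0.03],
    [0,0,0]
  ],
  "spin": [0,0,0,0]
}}

```text
time: 9.1
tool_pos: [557.0, -2.1, 233.7]
tcp_rot: [-179.9, 0.1, -12.5]
ft_force: [0.8, 5.2, -3.8]
finger_gap: 27.3
grip_force: 60.5
```

Request:
{"api": "step_arm", "payload": {
  "delta_pos": [
    [0,0,-0.015],
    [0,0,-0.01],
    [0,0,0]
  ],
  "spin": [0,0,0]
}}

```text
time: 9.48
tool_pos: [557.1, -2.1, 229.4]
tcp_rot: [-179.9, 0.0, -12.5]
ft_force: [-1.4, 5.9, -0.5]
finger_gap: 27.5
grip_force: 61.0
```

Request:
{"api": "step_arm", "payload": {
  "delta_pos": [
    [0,0,0],
    [0,0,0],
    [0,0,0.14],
    [0,0,0.14],
    [0,0,0.16],
    [0.183,-0.04,0],
    [0.183,-0.04,0],
    [0,0,0]
  ],
  "spin": [0,0,0,0,0,0,0,0],
  "gripper": 0.2
}}

```text
time: 10.48
tool_pos: [631.6, -20.0, 315.5]
tcp_rot: [180.0, 0.1, -12.6]
ft_force: [0.5, 0.6, -1.1]
finger_gap: 51.4
grip_force: 0.0
```

Run:
```python
from h import *
import pickle
s=r.snapshot("wrist");s["st"]=r.sense();pickle.dump(s,open("v3.pkl","wb"));print(s["st"]["tool_pos"].round(1),s["st"]["tcp_rot"].round(1),s["st"]["ft_force"].round(1))
a=r.snapshot("scene");pickle.dump(a,open("s1.pkl","wb"))
out=np.zeros((590,800,3),np.uint8);out[:384,:512]=s["pixels"]
u,v=map(int,proj(a,(590,-50,230)));print(u,v)
c=np.array(a["pixels"])[max(0,v-60):v+60,max(0,u-72):u+72];c=cv2.resize(c,(288,240),interpolation=3);out[:240,512:]=c
cv2.imwrite("pics/v3.png",out[:400])
for ang0 in(-12.5,):
  a=np.radians(ang0-15*np.arange(25));P=75*np.c_[np.cos(a),np.sin(a)]
  print((np.diff(P,axis=0)/200).round(4).tolist())
```

```text
[630.7 -19.7 316.2] [ 1.80e+02  1.00e-01 -1.26e+01] [-0.   0.6  0.6]
154 179
[[-0.0335, -0.092], [-0.0562, -0.0802], [-0.075, -0.0629], [-0.0887, -0.0414], [-0.0964, -0.017], [-0.0975, 0.0085], [-0.092, 0.0335], [-0.0802, 0.0562], [-0.0629, 0.075], [-0.0414, 0.0887], [-0.017, 0.0964], [0.0085, 0.0975], [0.0335, 0.092], [0.0562, 0.0802], [0.075, 0.0629], [0.0887, 0.0414], [0.0964, 0.017], [0.0975, -0.0085], [0.092, -0.0335], [0.0802, -0.0562], [0.0629, -0.075], [0.0414, -0.0887], [0.017, -0.0964], [-0.0085, -0.0975]]
```

View pics/v3.png

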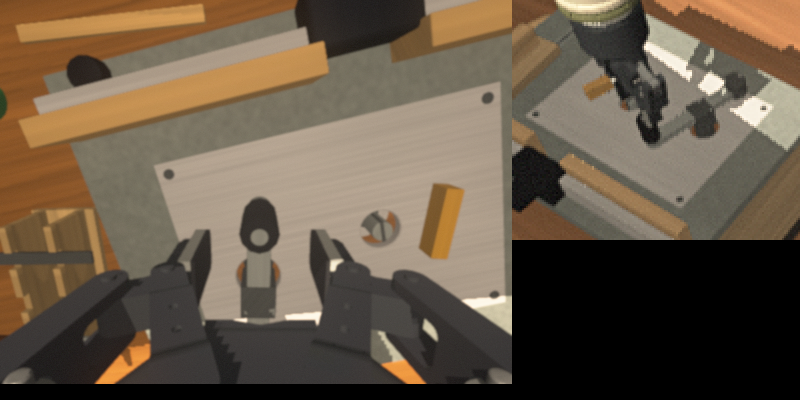

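The crank stands upright on the shaft, and its grip at (259,237) lies between the open fingers. The cutter is at (380,229) and the bar at (442,220), undisturbed.

Request:
{"api": "step_arm", "payload": {
  "delta_pos": [
    [0,0.005,-0.12],
    [0,0,-0.105],
    [0,0,0],
    [0,0,0]
  ],
  "spin": [0,0,0,0]
}}

```text
time: 11.08
tool_pos: [630.3, -18.1, 273.1]
tcp_rot: [-180.0, -0.0, -12.5]
ft_force: [0.3, -0.4, -0.3]
finger_gap: 50.8
grip_force: 0.0
```

Request:
{"api": "step_arm", "payload": {
  "delta_pos": [
    [0,0,0],
    [0,0,0],
    [0,0,0],
    [0,0,0]
  ],
  "spin": [0,0,0,0],
  "gripper": -1,
  "squeeze": 40
}}

```text
time: 11.58
tool_pos: [631.1, -18.2, 273.3]
tcp_rot: [-180.0, -0.1, -12.5]
ft_force: [2.5, -0.6, 5.4]
finger_gap: 22.8
grip_force: 39.3
```

Request:
{"api": "step_arm", "payload": {
  "delta_pos": [
    [-0.0335,-0.092,0],
    [-0.0562,-0.0802,0],
    [-0.075,-0.0629,0],
    [-0.0887,-0.0414,0]
  ],
  "spin": [0,0,0,0]
}}

```text
time: 12.08
tool_pos: [579.2, -74.3, 272.8]
tcp_rot: [-180.0, -0.0, -12.6]
ft_force: [0.2, 2.2, 3.8]
finger_gap: 22.6
grip_force: 39.4
```

Request:
{"api": "step_arm", "payload": {
  "delta_pos": [
    [-0.0964,-0.017,0],
    [-0.0975,0.0085,0],
    [-0.092,0.0335,0],
    [-0.0802,0.0562,0],
    [-0.0629,0.075,0],
    [-0.0414,0.0887,0],
    [-0.017,0.0964,0],
    [0.0085,0.0975,0]
  ],
  "spin": [0,0,0,0,0,0,0,0]
}}

```text
time: 13.08
tool_pos: [483.2, 14.5, 272.9]
tcp_rot: [180.0, 0.0, -12.6]
ft_force: [1.6, -1.8, 0.8]
finger_gap: 23.0
grip_force: 39.4
```

Request:
{"api": "step_arm", "payload": {
  "delta_pos": [
    [0.0335,0.092,0],
    [0.0562,0.0802,0],
    [0.075,0.0629,0],
    [0.0887,0.0414,0],
    [0.0964,0.017,0],
    [0.0975,-0.0085,0],
    [0.092,-0.0335,0],
    [0.0802,-0.0562,0]
  ],
  "spin": [0,0,0,0,0,0,0,0]
}}

```text
time: 14.08
tool_pos: [608.7, 54.2, 273.0]
tcp_rot: [-179.9, -0.1, -12.5]
ft_force: [0.4, 1.0, 5.3]
finger_gap: 22.5
grip_force: 39.8
```

Request:
{"api": "step_arm", "payload": {
  "delta_pos": [
    [0.0629,-0.075,0],
    [0.0414,-0.0887,0],
    [0.017,-0.0964,0],
    [-0.0085,-0.0975,0],
    [-0.0335,-0.092,0],
    [-0.0562,-0.0802,0],
    [-0.075,-0.0629,0],
    [-0.0887,-0.0414,0]
  ],
  "spin": [0,0,0,0,0,0,0,0]
}}

```text
time: 15.08
tool_pos: [579.5, -74.2, 272.8]
tcp_rot: [-180.0, -0.1, -12.6]
ft_force: [1.5, 2.9, 4.3]
finger_gap: 22.5
grip_force: 39.7
```

Request:
{"api": "step_arm", "payload": {
  "delta_pos": [
    [-0.0964,-0.017,0],
    [-0.0975,0.0085,0],
    [-0.092,0.0335,0],
    [-0.0802,0.0562,0],
    [-0.0629,0.075,0],
    [-0.0414,0.0887,0],
    [-0.017,0.0964,0],
    [0.0085,0.0975,0]
  ],
  "spin": [0,0,0,0,0,0,0,0]
}}

```text
time: 16.08
tool_pos: [483.2, 14.7, 272.9]
tcp_rot: [180.0, 0.0, -12.5]
ft_force: [0.6, -1.4, 2.1]
finger_gap: 22.4
grip_force: 39.5
```

Request:
{"api": "step_arm", "payload": {
  "delta_pos": [
    [0.0335,0.092,0],
    [0.0562,0.0802,0],
    [0.075,0.0629,0],
    [0.0887,0.0414,0],
    [0.0964,0.017,0],
    [0.0975,-0.0085,0],
    [0.092,-0.0335,0],
    [0.0802,-0.0562,0]
  ],
  "spin": [0,0,0,0,0,0,0,0]
}}

```text
time: 17.08
tool_pos: [608.7, 54.3, 272.9]
tcp_rot: [-179.9, -0.0, -12.5]
ft_force: [-0.5, 2.4, 5.7]
finger_gap: 22.8
grip_force: 39.9
```

Request:
{"api": "step_arm", "payload": {
  "delta_pos": [
    [0.0629,-0.075,0],
    [0.0414,-0.0887,0],
    [0.017,-0.0964,0],
    [-0.0085,-0.0975,0],
    [-0.0335,-0.092,0],
    [-0.0562,-0.0802,0],
    [-0.075,-0.0629,0],
    [-0.0887,-0.0414,0]
  ],
  "spin": [0,0,0,0,0,0,0,0]
}}

```text
time: 18.08
tool_pos: [579.7, -74.0, 272.9]
tcp_rot: [-180.0, -0.1, -12.6]
ft_force: [1.0, 0.8, 5.3]
finger_gap: 22.9
grip_force: 39.9
```

Request:
{"api": "step_arm", "payload": {
  "delta_pos": [
    [0,0,0],
    [0,0,0],
    [0,0,0.15],
    [0,0,0.2],
    [0,0.2,0.1],
    [0,0.2,0],
    [0,0,0],
    [0,0,0]
  ],
  "spin": [0,0,0,0,0,0,0,0],
  "gripper": 0.2
}}

```text
time: 19.08
tool_pos: [579.8, 6.8, 361.4]
tcp_rot: [180.0, 0.1, -12.5]
ft_force: [0.2, -0.6, -0.7]
finger_gap: 51.6
grip_force: 0.0
```

Run:
```python
from h import *
import pickle
s=r.snapshot("wrist");s["st"]=r.sense();pickle.dump(s,open("m1.pkl","wb"));print(s["st"]["tool_pos"].round(1),s["st"]["tcp_rot"].round(1))
print(proj(s,(578,-117,236)),proj(s,(581,-162,240)))
```

```text
[579.8   6.2 361.4] [ 1.80e+02  1.00e-01 -1.25e+01]
(np.float64(390.840017337469), np.float64(160.64525166754748)) (np.float64(442.67722283806484), np.float64(147.26192888487952))
```

Request:
{"api": "step_arm", "payload": {
  "delta_pos": [
    [0,-0.25,0],
    [0,-0.25,0],
    [0,-0.25,0],
    [0,-0.25,0],
    [0,0,0],
    [0,0,0],
    [0,0,0]
  ],
  "spin": [0,0,0,0,0,0,0]
}}

```text
time: 20.0
tool_pos: [579.8, -192.6, 362.3]
tcp_rot: [-180.0, -0.0, -12.5]
ft_force: [0.7, -0.5, 0.2]
finger_gap: 51.0
grip_force: 0.0
```

Run:
```python
from h import *
import pickle
s=r.snapshot("wrist");s["st"]=r.sense();pickle.dump(s,open("m2.pkl","wb"));print(s["st"]["tool_pos"].round(1),s["st"]["tcp_rot"].round(1))
v=pickle.load(open("m1.pkl","rb"))
out=np.zeros((600,800,3),np.uint8)
for i,t in enumerate((v,s)):
    u,w=proj(t,(578,-135,236));print(u,w);x=int(np.clip(u-50,0,412));y=int(np.clip(w-37,0,310));print("x0y0",x,y)
    c=cv2.resize(np.array(t["pixels"])[y:y+75,x:x+100],(600-200,300),interpolation=3);out[300*i:300*i+300,:400]=c
    out[300*i:300*i+300,400:]=cv2.resize(np.array(t["pixels"]),(400,300))
    for a,q in bars(t):print(a,np.round(q[0],1),np.round(q[1],1),round(q[2],1))
cv2.imwrite("pics/m12.png",out)
```

```text
[ 579.9 -192.4  362.4] [-180.    -0.   -12.4]
410.47511774699194 156.4249765376054
x0y0 360 119
1743.5 [484.  300.5] [57. 54.] 90.0
821.0 [441.9 147. ] [14.1 66.2] 12.5
201.31426211010788 201.36142240259753
x0y0 151 164
743.5 [480.7 301.5] [71.3 20.1] 34.7
707.0 [229.  192.1] [13.2 60.1] 1.8
```

View pics/m12.png

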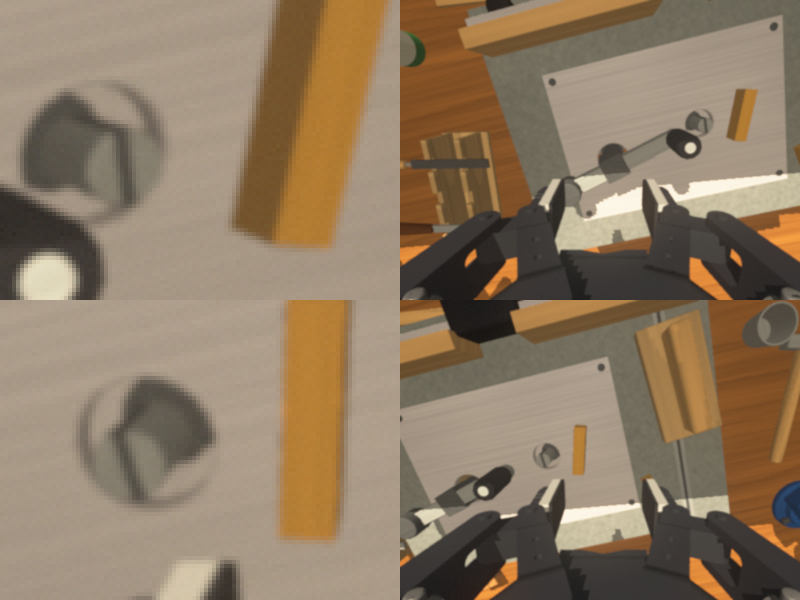

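The crops show the cutter raised: in m1 its side shows at about (60,150) and its tip disc at about (127,165); in m2 the disc is at (140,460). The bar is undisturbed. I'll take two lower, more oblique views for a finer height.

Request:
{"api": "step_arm", "payload": {
  "delta_pos": [
    [-0.05,-0.1,0],
    [-0.05,-0.1,-0.1],
    [0,0,-0.15],
    [0,0,-0.14],
    [0,0,0],
    [0,0,0],
    [0,0,0]
  ],
  "spin": [0,0,0,0,0,0,0],
  "gripper": -1
}}

```text
time: 20.92
tool_pos: [560.4, -233.8, 286.4]
tcp_rot: [179.9, -0.2, -12.5]
ft_force: [0.3, -0.9, -0.6]
finger_gap: 0.1
grip_force: 0.0
```

Run:
```python
from h import *
import pickle
s=r.snapshot("wrist");s["st"]=r.sense();pickle.dump(s,open("n1.pkl","wb"));print(s["st"]["tool_pos"].round(1),s["st"]["tcp_rot"].round(1))
```

```text
[ 560.4 -233.7  286.2] [180.   -0.2 -12.5]
```

Request:
{"api": "step_arm", "payload": {
  "delta_pos": [
    [0,0.1,0.2],
    [0,0.22,0.05],
    [0,0.22,0],
    [0,0.22,0],
    [0,0.22,0],
    [0,0.3,-0.05],
    [0,0,-0.2],
    [0,0,0]
  ],
  "spin": [0,0,0,0,0,0,0,0]
}}

```text
time: 21.98
tool_pos: [558.1, 23.4, 281.7]
tcp_rot: [179.9, 0.3, -12.4]
ft_force: [0.3, 0.2, -0.3]
finger_gap: 0.1
grip_force: 0.0
```

Request:
{"api": "step_arm", "payload": {
  "delta_pos": [
    [0,0,0],
    [0,0,0]
  ],
  "spin": [0,0]
}}

```text
time: 22.22
tool_pos: [560.7, 21.7, 286.6]
tcp_rot: [-180.0, -0.2, -12.6]
ft_force: [-0.2, 0.4, 0.3]
finger_gap: -0.1
grip_force: 0.0
```

Run:
```python
from h import *
import pickle
s=r.snapshot("wrist");s["st"]=r.sense();pickle.dump(s,open("n2.pkl","wb"));print(s["st"]["tool_pos"].round(1),s["st"]["tcp_rot"].round(1))
v=pickle.load(open("n1.pkl","rb"))
out=np.zeros((600,800,3),np.uint8)
for i,t in enumerate((v,s)):
    for j,p in enumerate(((578,-117,232),(581,-162,240))):
        u,w=proj(t,p);k=6 if j==0 else 4;W,H=(66,50) if j==0 else (100,75)
        x=int(np.clip(u-W/2,0,512-W));y=int(np.clip(w-H/2,0,384-H));print(i,j,"uv",round(u,1),round(w,1),"x0y0",x,y,"k",k)
        c=cv2.resize(np.array(t["pixels"])[y:y+H,x:x+W],(W*k,H*k),interpolation=3);out[300*i:300*i+300,400*j:400*j+W*k]=c
    for a,q in bars(t):print(a,np.round(q[0],1),np.round(q[1],1),round(q[2],1))
cv2.imwrite("pics/n12.png",out)
```

```text
[560.6  21.8 286.3] [-180.    -0.2  -12.6]
0 0 uv 94.4 222.0 x0y0 61 196 k 6
0 1 uv 149.1 208.4 x0y0 99 170 k 4
673.0 [467.5 317.5] [23. 55.] 90.0
1504.0 [152.2 206.5] [83.5 19.8] 87.7
1 0 uv 456.4 143.7 x0y0 423 118 k 6
1 1 uv 537.0 124.4 x0y0 412 86 k 4
763.5 [484.5 318. ] [22. 53.] 90.0
819.5 [33.  48.4] [16.7 68.9] 79.2
```

View pics/n12.png

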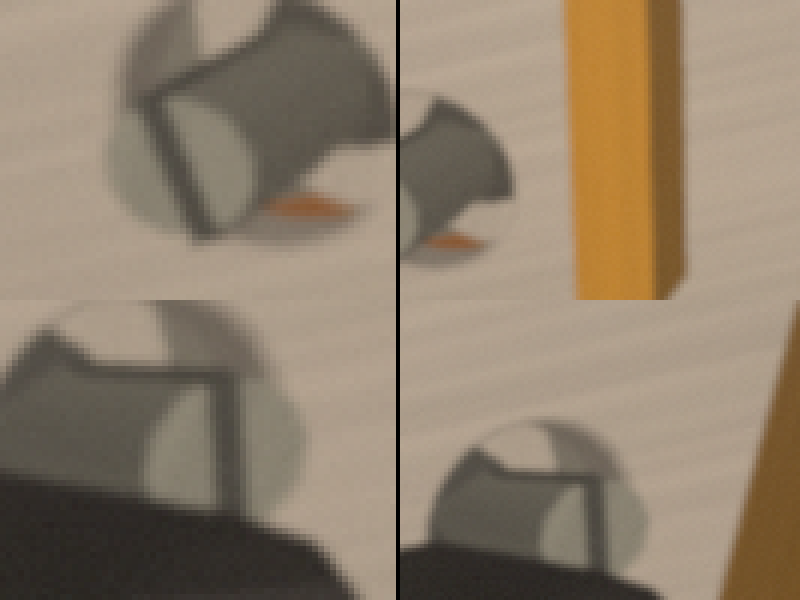

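The oblique crops show the tip disc clearly: centre at about (180,168) in the upper-left crop and (224,447) in the lower-left one, where the grip partly covers it.

Run:
```python
from h import *
import pickle
L=lambda n:pickle.load(open(n+".pkl","rb"))
n1,n2,m1,m2,v1,v2=map(L,("n1","n2","m1","m2","v1","v2"))
A=(61+180/6-.42,196+168/6-.42);B=(423+225/6-.42,118+147/6-.42)
print("tip n",tri(n1,A,n2,B))
M1=(360+127/4-.4,119+165/4-.4)
print("tip n1,m1",tri(n1,A,m1,M1))
print("bar m",tri(m1,(441.9,147.),m2,(229,192.1)))
# bar top centre n1 : edges of top face, side edge
print("bar m1 n1", tri(m1,(441.9,147.),n1,(149.5,206.5)))
# screws: plate corners dark discs, triangulate between views for height bias
def screw(v,p,rad=9):
    u,w=proj(v,p);u=int(round(u));w=int(round(w))
    if not(14<u<498 and 14<w<370):return None
    g=cv2.cvtColor(np.array(v["pixels"]),cv2.COLOR_BGR2GRAY).astype(float)[w-rad:w+rad+1,u-rad:u+rad+1]
    bg=np.median(g);m=np.clip(bg-25-g,0,None);n=(m>0).sum()
    if not 8<n<120:return None
    yy,xx=np.mgrid[w-rad:w+rad+1,u-rad:u+rad+1];return (xx*m).sum()/m.sum(),(yy*m).sum()/m.sum(),n
R=lambda a:np.array([[np.cos(a),-np.sin(a)],[np.sin(a),np.cos(a)]])
S={}
for nm in("w3","v1","v2","v3","m1","m2","n1","n2"):
    v=L(nm)
    for j,q in enumerate(((672,45),(677,-217),(488,42),(492,-220))):
        for dx,dy in((0,0),):
            c=screw(v,(*q,220),11)
            if c: print(nm,j,np.round(c,1),onz(v,c[0],c[1],220).round(1));S[nm,j]=c
for j in range(4):
    ks=[k for k in S if k[1]==j]
    for i in range(len(ks)):
        for l in range(i):
            x,e=tri(L(ks[i][0]),S[ks[i]][:2],L(ks[l][0]),S[ks[l]][:2]);print(ks[i],ks[l],x.round(1),np.round(e[0],2))
```

```text
tip n (array([ 578.97330707, -116.8218232 ,  236.17328461]), [np.float64(0.54069577142647), np.float64(0.5406957714270144)])
tip n1,m1 (array([ 578.70172745, -117.20708814,  236.82253127]), [np.float64(0.12877884789716426), np.float64(0.1287788478975861)])
bar m (array([ 580.95140894, -163.26635006,  236.61295449]), [np.float64(0.35112569716612296), np.float64(0.3511256971665725)])
bar m1 n1 (array([ 581.52142013, -162.0541724 ,  238.68165136]), [np.float64(0.4328621358185244), np.float64(0.43286213581914834)])
w3 2 [128.9 141.  105. ] [486.   46.6 220. ]
v1 1 [456.7  52.8  28. ] [ 670.8 -211.3  220. ]
v2 3 [292.7 267.7  47. ] [ 490.7 -230.2  220. ]
v3 1 [488.6  95.4  29. ] [ 671.1 -210.7  220. ]
m1 1 [478.7  31.7  27. ] [ 671.1 -210.3  220. ]
m1 2 [241.9 272.8  62. ] [486.5  46.9 220. ]
m2 1 [257.2  85.2  32. ] [ 670.3 -210.5  220. ]
n1 1 [188.2  54.3  21. ] [ 672.3 -211.   220. ]
('v3', 1) ('v1', 1) [ 671.  -212.   218.5] 0.15
('m1', 1) ('v1', 1) [ 671.8 -214.9  213.9] 0.21
('m1', 1) ('v3', 1) [ 671.1 -210.6  219.9] 0.18
('m2', 1) ('v1', 1) [ 670.4 -210.5  221.3] 0.18
('m2', 1) ('v3', 1) [ 670.7 -210.6  219.9] 0.42
('m2', 1) ('m1', 1) [ 670.7 -210.5  219.6] 0.38
('n1', 1) ('v1', 1) [ 671.4 -211.1  220.6] 0.72
('n1', 1) ('v3', 1) [ 671.7 -210.8  220.2] 0.58
('n1', 1) ('m1', 1) [ 671.7 -210.8  219.5] 0.64
('n1', 1) ('m2', 1) [ 670.7 -211.   223.3] 0.93
('m1', 2) ('w3', 2) [485.9  47.1 218.9] 0.06
```

```bash
cat > z.py <<'E'
from h import *
import pickle
from scipy.optimize import least_squares
L=lambda n:pickle.load(open(n+".pkl","rb"))
def cross(f,lo,hi,lev,up):
    for i in range(lo,hi):
        if (f[i]<lev<=f[i+1]) if up else (f[i]>lev>=f[i+1]): return i+(lev-f[i])/(f[i+1]-f[i])
def fit(obs,x0,z0):
    def res(p):
        o=[]
        for v,u,w in obs:
            q=onz(v,u,w,p[2]);o.append(q[1]-p[0]-p[1]*(q[0]-x0))
        return o
    s=least_squares(res,[-120,0,z0],loss="soft_l1",f_scale=.3);return s.x.round(2),np.sqrt(np.mean(s.fun**2)).round(2)
def slot(v,axis,rows,half=6):
    out=[];g=cv2.cvtColor(np.array(v["pixels"]),cv2.COLOR_BGR2GRAY).astype(float)
    for w,u0 in rows:
        u0=int(round(u0));x=np.arange(u0-half,u0+half+1);f=g[w,x];i=np.argmin(f);i=min(max(i,2),len(f)-3)
        m=np.clip(np.median(f)-5-f[i-2:i+3],0,None)
        if m.sum()>5: out.append((v,(x[i-2:i+3]*m).sum()/m.sum(),w))
    return out
E
python3 - <<'E'
from z import *
def edges(v,z=240):
    # per row: brass run (R-B) containing the bar; split at brightness step if two-tone
    T=[];Bt=[];g=np.array(v["pixels"]).astype(float)
    u0,w0=proj(v,(581,-163,z))
    for w in range(int(w0)-18,int(w0)+19,2):
        # bar axis at this row
        a=np.array(proj(v,(570,-159.5,z)));b=np.array(proj(v,(592,-166,z)))
        uc=a[0]+(b[0]-a[0])*(w-a[1])/(b[1]-a[1])
        if not 30<uc<480 or not 0<w<384:continue
        row=g[w];s=row[:,2]-row[:,0];R=row[:,2]
        l=int(uc)
        x0=cross(s[::-1],511-l,511-l+30,80,False);x0=None if x0 is None else 511-x0
        x2=cross(s,l,l+30,80,False)
        if x0 is None or x2 is None:continue
        xl=cross(R[::-1],511-l,511-l+int(l-x0),143,False);xl=None if xl is None else 511-xl
        xr=cross(R,l,int(x2)-1,143,False)
        if xl and xl-x0>3: T.append((v,xl,w))
        else: T.append((v,x0,w))
        if xr and x2-xr>3: Bt.append((v,xr,w))
        else: Bt.append((v,x2,w))
    return T,Bt
E1={};E2={}
for n in("v1","v2","m1","m2","n1"):
    E1[n],E2[n]=edges(L(n));print(n,len(E1[n]),[round(o[1],1) for o in E1[n][:3]],[round(o[1],1) for o in E2[n][:3]])
for s in(("v1","v2"),("m1","m2"),("m1","n1"),("v1","n1"),("v1","v2","m1","m2","n1")):
    print(s,"+y",fit(sum([E1[k] for k in s],[]),581,238),"-y",fit(sum([E2[k] for k in s],[]),581,238))
n1,n2,v1,v2=map(L,("n1","n2","v1","v2"))
a=slot(n1,0,[(w,61+(150+(w-213)*6*.413)/6) for w in range(216,233)])
b=slot(n2,0,[(w,423+227/6) for w in range(133,150)])
c=slot(v1,0,[(w,290+(457-310)/4) for w in range(166,183)],4)
d=slot(v2,0,[(w,119+((473-310)+(w-175)*.5)/4) for w in range(167,184)],4)
for o in(a,b,c,d):print([round(q[1],1) for q in o])
print("slot n",fit(a+b,578,236),"v",fit(c+d,578,223))
E
```

```text
v1 19 [np.float64(387.2), np.float64(386.2), np.float64(385.8)] [np.float64(406.7), np.float64(405.9), np.float64(405.0)]
v2 19 [np.float64(207.1), np.float64(206.4), np.float64(206.0)] [np.float64(226.2), np.float64(225.6), np.float64(225.2)]
m1 19 [np.float64(437.8), np.float64(437.2), np.float64(436.8)] [np.float64(454.2), np.float64(453.6), np.float64(453.2)]
m2 19 [np.float64(221.8), np.float64(221.8), np.float64(221.7)] [np.float64(236.8), np.float64(236.7), np.float64(236.7)]
n1 19 [np.float64(140.4), np.float64(140.4), np.float64(140.5)] [np.float64(162.4), np.float64(162.5), np.float64(162.6)]
('v1', 'v2') +y (array([-155.52,   -0.29,  236.82]), np.float64(0.06)) -y (array([-170.39,   -0.29,  237.23]), np.float64(0.04))
('m1', 'm2') +y (array([-155.63,   -0.29,  236.79]), np.float64(0.07)) -y (array([-170.27,   -0.29,  237.7 ]), np.float64(0.05))
('m1', 'n1') +y (array([-155.27,   -0.29,  237.36]), np.float64(0.04)) -y (array([-170.71,   -0.29,  237.05]), np.float64(0.14))
('v1', 'n1') +y (array([-155.27,   -0.29,  237.35]), np.float64(0.06)) -y (array([-170.62,   -0.29,  23
[... 894 characters left out ...]
7.0), np.float64(326.9), np.float64(326.9), np.float64(326.9), np.float64(326.9), np.float64(326.9), np.float64(326.7), np.float64(326.6), np.float64(326.6), np.float64(326.6), np.float64(326.6), np.float64(326.5), np.float64(326.5)]
[np.float64(158.1), np.float64(158.3), np.float64(158.4), np.float64(158.5), np.float64(158.5), np.float64(158.6), np.float64(158.8), np.float64(158.9), np.float64(159.0), np.float64(159.1), np.float64(159.1), np.float64(159.3), np.float64(159.5), np.float64(159.5), np.float64(159.7), np.float64(159.9), np.float64(160.0)]
slot n (array([-1.1667e+02,  1.0000e-02,  2.3663e+02]), np.float64(0.09)) v (array([-1.1670e+02,  2.0000e-02,  2.2383e+02]), np.float64(0.05))
```

Run:
```python
from z import *
# height of bar from its visible side in one view: z of bottom edge when it lies under the top edge
for n,side in(("v1",1),("m1",1),("n1",-1)):
    v=L(n);g=np.array(v["pixels"]).astype(float);zs=[]
    u0,w0=proj(v,(581,-163,237))
    for w in range(int(w0)-14,int(w0)+15,2):
        a=np.array(proj(v,(570,-159.5,237)));b=np.array(proj(v,(592,-166,237)));uc=int(a[0]+(b[0]-a[0])*(w-a[1])/(b[1]-a[1]))
        s=g[w][:,2]-g[w][:,0]
        if side==1: x=511-cross(s[::-1],511-uc,511-uc+40,52,False);Y=-155.44
        else: x=cross(s,uc,uc+40,52,False);Y=-170.47
        f=lambda z:(lambda q:q[1]-Y+.29*(q[0]-581))(onz(v,x,w,z))
        from scipy.optimize import brentq
        try: zs.append(brentq(f,200,236))
        except ValueError: pass
    print(n,len(zs),np.round(np.mean(zs),2),np.round(np.std(zs),2))
```

```text
v1 15 220.67 0.14
m1 15 220.37 0.11
n1 15 221.23 0.2
```

```bash
python3 - <<'E'
from z import *
v=L("v1");p=np.array(v["pixels"]).astype(float)
print(proj(v,(581,-163,240)),proj(v,(581,-155.44,237.1)),onz(v,381.65,173,237.1))
row=p[173,:,2];print(row[375:390])
for n in("v1","m1"):
    v=L(n);print(n,np.array(v["camera_from_world"])[:3,3].round(1),"pos",(-np.array(v["camera_from_world"])[:3,:3].T@np.array(v["camera_from_world"])[:3,3]).round(1))
E
sed -n 1,40p h.py | head -5
```

```text
(np.float64(391.4936643390568), np.float64(174.26957150255956)) (np.float64(380.2203386570594), np.float64(173.60007710023856)) [ 581.4725277  -156.51062621  237.1       ]
[113. 113. 113. 113. 114. 116. 132. 152. 167. 169. 171. 171. 172. 173.
 172.]
v1 [ -58.6 -485.3 -606.7] pos [624.8 -61.5 461.4]
m1 [ 131.3 -477.7 -648.9] pos [643.1  -7.9 502.8]
import numpy as np, cv2
from bench import r
def ray(s,u,v):
    T=np.array(s["camera_from_world"]);R=T[:3,:3];c=-R.T@T[:3,3]
    d=R.T@np.array([(u-s["cx"])/s["fx"],-(v-s["cy"])/s["fy"],-1.0]);return c,d
```

Run:
```python
from z import *
for n,rr in(("v1",(156,173,174)),):
    v=L(n);p=np.array(v["pixels"]).astype(float)
    for w in rr:
        R=p[w,:,2];print(w,R[372:412].astype(int)); f=R[::-1]
        print(511-cross(f,511-395,511-360,143,False),cross(R,360+15,400,143,True))
```

```text
156 [165 164 163 163 159 148 129 120 115 114 116 114 114 113 115 119 138 158
 168 171 171 172 173 171 173 175 172 172 170 169 168 170 170 169 169 163
 164 160 160 162]
388.25 388.25
173 [124 114 114 113 113 113 113 114 116 132 152 167 169 171 171 172 173 172
 172 172 173 170 169 167 168 171 170 169 166 163 162 162 160 162 161 161
 159 161 160 162]
381.55 381.55
174 [118 114 113 114 113 115 112 115 123 142 159 168 172 171 170 171 173 173
 172 173 171 171 168 168 170 171 172 167 163 161 161 160 160 162 160 159
 160 158 159 158]
381.05882352941177 381.05882352941177
```

```bash
cat >> z.py <<'E'
def edges(v,z=240):
    T=[];Bt=[];g=np.array(v["pixels"]).astype(float);u0,w0=proj(v,(581,-163,z))
    a=np.array(proj(v,(570,-159.5,z)));b=np.array(proj(v,(592,-166,z)))
    for w in range(int(w0)-18,int(w0)+19,2):
        l=int(a[0]+(b[0]-a[0])*(w-a[1])/(b[1]-a[1]));s=g[w][:,2]-g[w][:,0];R=g[w][:,2]
        for out,sg in((T,-1),(Bt,1)):
            fs,fR,i=(s,R,l) if sg>0 else (s[::-1],R[::-1],511-l)
            x=cross(fs,i,i+30,78,False)
            if x is None: continue
            k=int(x)+4
            if fR[k]<140:
                lev=(fR[k]+np.median(fR[i:int(x)-2]))/2;x=cross(fR,i,i+30,lev,False)
            out.append((v,x if sg>0 else 511-x,w))
    return T,Bt
E
python3 - <<'E'
from z import *
E1={};E2={}
for n in("v1","v2","m1","m2","n1"):
    E1[n],E2[n]=edges(L(n))
for s in(("v1","v2"),("m1","m2"),("m1","n1"),("v1","n1"),("v1","v2","m1","m2","n1")):
    print(s,"+y",fit(sum([E1[k] for k in s],[]),581,238),"-y",fit(sum([E2[k] for k in s],[]),581,238))
E
```

```text
('v1', 'v2') +y (array([-155.68,   -0.29,  238.26]), np.float64(0.04)) -y (array([-170.44,   -0.29,  237.23]), np.float64(0.04))
('m1', 'm2') +y (array([-155.75,   -0.29,  238.18]), np.float64(0.08)) -y (array([-170.33,   -0.29,  237.7 ]), np.float64(0.05))
('m1', 'n1') +y (array([-155.65,   -0.29,  238.34]), np.float64(0.06)) -y (array([-169.93,   -0.29,  238.28]), np.float64(0.51))
('v1', 'n1') +y (array([-155.65,   -0.29,  238.34]), np.float64(0.03)) -y (array([-169.91,   -0.29,  238.2 ]), np.float64(0.52))
('v1', 'v2', 'm1', 'm2', 'n1') +y (array([-155.68,   -0.29,  238.29]), np.float64(0.07)) -y (array([-170.21,   -0.29,  237.86]), np.float64(0.37))
```

Request:
{"api": "step_arm", "payload": {
  "delta_pos": [
    [0,0,0.22],
    [0.048,-0.239,0],
    [0.048,-0.239,0],
    [0,0,0],
    [0,0,-0.15],
    [0,0,-0.135],
    [0,0,0],
    [0,0,0]
  ],
  "spin": [0,0,0,0,0,0,0,0],
  "gripper": 0.2
}}

```text
time: 23.28
tool_pos: [579.4, -72.8, 273.0]
tcp_rot: [-180.0, -0.1, -12.5]
ft_force: [-0.5, 0.5, -0.3]
finger_gap: 51.4
grip_force: 0.0
```

Request:
{"api": "step_arm", "payload": {
  "delta_pos": [
    [0,0,0],
    [0,0,0],
    [0,0,0],
    [0,0,0]
  ],
  "spin": [0,0,0,0],
  "gripper": -1
}}

```text
time: 23.78
tool_pos: [579.6, -73.4, 272.6]
tcp_rot: [180.0, -0.1, -12.5]
ft_force: [1.3, -2.7, 6.2]
finger_gap: 23.1
grip_force: 41.2
```

Request:
{"api": "step_arm", "payload": {
  "delta_pos": [
    [-0.0964,-0.017,0],
    [-0.0975,0.0085,0],
    [-0.092,0.0335,0],
    [-0.0802,0.0562,0],
    [-0.0629,0.075,0],
    [-0.0414,0.0887,0],
    [0,0,0]
  ],
  "spin": [0,0,0,0,0,0,0]
}}

```text
time: 24.65
tool_pos: [484.9, -22.8, 272.0]
tcp_rot: [-180.0, -0.1, -12.4]
ft_force: [1.0, 1.5, 5.0]
finger_gap: 23.0
grip_force: 41.1
```

Request:
{"api": "step_arm", "payload": {
  "delta_pos": [
    [0,0,0],
    [0,0,0],
    [0,0,0.15],
    [0,0,0.12]
  ],
  "spin": [0,0,0,0],
  "gripper": 0.2
}}

```text
time: 25.15
tool_pos: [484.6, -24.5, 325.4]
tcp_rot: [180.0, 0.1, -12.6]
ft_force: [-0.0, 0.5, -0.3]
finger_gap: 51.2
grip_force: 0.0
```

Request:
{"api": "step_arm", "payload": {
  "delta_pos": [
    [0.19,0.005,0],
    [0.19,0.005,0],
    [0,0,-0.2],
    [0,0,0],
    [0,0,0],
    [0,0,0]
  ],
  "spin": [0,0,0,0,0,0],
  "gripper": -1
}}

```text
time: 25.9
tool_pos: [561.4, -22.2, 287.4]
tcp_rot: [-180.0, -0.2, -12.5]
ft_force: [1.1, -0.2, 0.4]
finger_gap: -0.2
grip_force: 0.0
```

Run:
```python
from z import *
s=r.snapshot("wrist");s["st"]=r.sense();pickle.dump(s,open("q2.pkl","wb"));print(s["st"]["tool_pos"].round(1),s["st"]["tcp_rot"].round(1),proj(s,(578,-117,237)),proj(s,(581,-163,238)))
```

```text
[561.3 -22.2 287.3] [-180.    -0.2  -12.5] (np.float64(393.24346965851146), np.float64(160.06015591399458)) (np.float64(464.5808634197708), np.float64(140.39999764895205))
```

Request:
{"api": "step_arm", "payload": {
  "delta_pos": [
    [0,-0.2,0.05],
    [0,-0.25,0],
    [0,-0.25,0],
    [0,-0.25,0],
    [0,-0.12,-0.05],
    [0,0,0],
    [0,0,0],
    [0,0,0]
  ],
  "spin": [0,0,0,0,0,0,0,0]
}}

```text
time: 26.95
tool_pos: [561.3, -234.7, 285.9]
tcp_rot: [-180.0, -0.0, -12.4]
ft_force: [0.2, 0.8, 0.8]
finger_gap: 0.2
grip_force: 0.0
```

Run:
```python
from z import *
s=r.snapshot("wrist");s["st"]=r.sense();pickle.dump(s,open("q1.pkl","wb"));print(s["st"]["tool_pos"].round(1),s["st"]["tcp_rot"].round(1),proj(s,(578,-117,237)),proj(s,(581,-163,238)))
v=L("q2")
a1,b1=edges(s,238);a2,b2=edges(v,238)
print("bar +y",fit(a1+a2,581,238),"-y",fit(b1+b2,581,238))
# slot: rows around the tip; centre column predicted from the slot line y=-116.7
def rows(t):
    c=np.array(proj(t,(578,-116.7,237)));d=np.array(proj(t,(584,-116.6,237)))
    return [(w,c[0]+(d[0]-c[0])*(w-c[1])/(d[1]-c[1])) for w in range(int(c[1])-8,int(c[1])+9)]
A=slot(s,0,rows(s),5);B=slot(v,0,rows(v),5)
for o in(A,B):print(len(o),[round(q[1],1) for q in o])
print("slot",fit(A+B,578,237))
g=lambda t:cv2.cvtColor(np.array(t["pixels"]),cv2.COLOR_BGR2GRAY)
for t in(s,v):
    c=rows(t)[8];u=int(c[1]);print(c,g(t)[c[0],u-22:u+23])
```

```text
[ 561.3 -234.8  285.9] [-180.    -0.   -12.4] (np.float64(89.34789235045588), np.float64(225.69386661261512)) (np.float64(150.45606665533415), np.float64(208.60199668807724))
bar +y (array([-155.69,   -0.29,  238.41]), np.float64(0.04)) -y (array([-169.99,   -0.29,  238.36]), np.float64(0.55))
17 [np.float64(84.1), np.float64(84.5), np.float64(85.0), np.float64(85.5), np.float64(85.8), np.float64(86.2), np.float64(86.5), np.float64(87.0), np.float64(87.4), np.float64(87.8), np.float64(88.1), np.float64(88.5), np.float64(88.9), np.float64(89.4), np.float64(89.9), np.float64(90.5), np.float64(90.6)]
17 [np.float64(392.6), np.float64(392.8), np.float64(392.8), np.float64(392.9), np.float64(392.9), np.float64(393.1), np.float64(393.3), np.float64(393.4), np.float64(393.5), np.float64(393.5), np.float64(393.7), np.float64(393.9), np.float64(394.0), np.float64(394.2), np.float64(394.3), np.float64(394.4), np.float64(394.4)]
slot (array([-1.1669e+02,  1.0000e-02,  2.3817e+02]), np.float64(0.05))
(225, np.float64(88.61823885650425)) [162 161 162 160 158 158 160 161 159 152 146 138 135 135 132 130 131 127
 120 104  87  78  78  90 109 124 134 134 134 133 134 133 133 131 120 103
  92  88  87  89  86  85  87  89  98]
(160, np.float64(392.7702633758568)) [ 82  85  82  83  83  82  83  81  83  87 102 118 126 127 125 123 122 123
 122 120 117 100  83  74  75  84 103 119 123 125 125 124 125 123 123 129
 139 151 154 155 154 155 155 154 154]
```

Run:
```python
from z import *
def pts(t,z0):
    g=cv2.cvtColor(np.array(t["pixels"]),cv2.COLOR_BGR2GRAY).astype(float);out=[]
    c=np.array(proj(t,(578.3,-116.7,z0)));w0=int(round(c[1]));
    for w in range(w0-7,w0+8):
        for sg in(-1,1):
            # search outward from near expected edge for the largest smooth step
            e=np.sqrt(max(0,13.0**2-(w-c[1])**2));x0=int(round(c[0]+sg*e))
            x=np.arange(x0-5,x0+6);d=np.abs(g[w,x+1]-g[w,x-1])
            i=int(np.argmax(d));i=min(max(i,1),9);den=d[i-1]-2*d[i]+d[i+1]
            if d[i]<14:continue
            off=0 if den==0 else np.clip(.5*(d[i-1]-d[i+1])/den,-1,1);out.append((t,x[i]+off,w,sg))
    return out
for names,z0 in((("q1","q2"),238.2),(("n1",),236.6)):
    P=sum([pts(L(n),z0) for n in names],[])
    def res(p):
        o=[]
        for t,u,w,s in P:
            q=onz(t,u,w,p[2]);o.append(np.hypot(q[0]-p[0],q[1]-p[1])-p[3])
        return o
    if len(names)>1:
        s=least_squares(res,[578.3,-116.7,z0,9],loss="soft_l1",f_scale=.2);print(names,len(P),s.x.round(2),np.abs(s.fun).mean().round(2))
    # per view centre with r free at the plane
        for n in names:
            P=pts(L(n),z0);s=least_squares(lambda p:res([p[0],p[1],z0,p[2]]),[578.3,-116.7,9],loss="soft_l1",f_scale=.2);print(n,len(P),s.x.round(2),np.abs(s.fun).mean().round(2))
for h in(220,218.5):print(h)
```

```text
('q1', 'q2') 59 [ 578.62 -116.79  237.73    8.67] 0.15
q1 29 [ 578.68 -117.12    8.63] 0.17
q2 30 [ 578.79 -116.62    8.68] 0.13
220
218.5
```

Request:
{"api": "step_arm", "payload": {
  "delta_pos": [
    [0,0,0.2],
    [-0.0755,0.2105,0],
    [-0.0755,0.2105,0],
    [-0.0755,0.2105,0],
    [-0.0755,0.2105,0],
    [-0.0755,0.2105,0],
    [0,0,0],
    [0,0,-0.12]
  ],
  "spin": [0,0,0,0,0,0,0,0],
  "gripper": 0.2
}}

```text
time: 28.0
tool_pos: [486.6, -25.0, 303.7]
tcp_rot: [180.0, -0.3, -12.4]
ft_force: [0.1, -0.4, 0.2]
finger_gap: 51.3
grip_force: 0.0
```

Request:
{"api": "step_arm", "payload": {
  "delta_pos": [
    [0,0,-0.145],
    [0,0,0],
    [0,0,0]
  ],
  "spin": [0,0,0]
}}

```text
time: 28.38
tool_pos: [485.8, -25.8, 273.5]
tcp_rot: [180.0, -0.1, -12.5]
ft_force: [-0.5, 1.0, 1.0]
finger_gap: 51.4
grip_force: 0.0
```

Request:
{"api": "step_arm", "payload": {
  "delta_pos": [
    [0,0,0],
    [0,0,0],
    [0,0,0],
    [0,0,0],
    [-0.0135,0.0575,0],
    [-0.004,0.0588,0],
    [0,0,0],
    [0,0,0]
  ],
  "spin": [0,0,0,0,0,0,0,0],
  "gripper": -1
}}

```text
time: 29.38
tool_pos: [482.1, -2.0, 273.4]
tcp_rot: [-180.0, -0.1, -12.5]
ft_force: [-3.5, -0.2, 6.8]
finger_gap: 22.5
grip_force: 40.1
```

Request:
{"api": "step_arm", "payload": {
  "delta_pos": [
    [0,0,0],
    [0,0,0],
    [0,0,0.13],
    [0,0,0.13],
    [0.188,0.001,0],
    [0.188,0,0],
    [0,0,0],
    [0,0,0]
  ],
  "spin": [0,0,0,0,0.035,0.035,0,0],
  "gripper": 0.2
}}

```text
time: 30.38
tool_pos: [556.6, -2.1, 323.7]
tcp_rot: [-180.0, 0.1, 0.0]
ft_force: [-0.2, -0.7, 0.3]
finger_gap: 51.2
grip_force: 0.0
```

Run:
```python
from z import *
s=r.snapshot("wrist");s["st"]=r.sense();pickle.dump(s,open("u.pkl","wb"));print(s["st"]["tool_pos"].round(1),s["st"]["tcp_rot"].round(1))
print(proj(s,(557.2,-1.7,260)))
# crank counterweight (flat disc top z=260): grey arm outline near x=+60 (yaw 180)
g=np.array(s["pixels"]).astype(int);u,w=map(int,proj(s,(617,-1.7,260)));print(u,w)
m=((g.max(2)-g.min(2))<22)&(g.max(2)<135);m=m.astype(np.uint8)
n,l,st,c=cv2.connectedComponentsWithStats(m[max(0,w-40):w+60,u-60:u+60]);print([(st[i].tolist(),c[i].round(1).tolist()) for i in range(1,n) if st[i][4]>60],"offset",u-60,max(0,w-40))
```

```text
[556.5  -2.  324.2] [-180.    0.    0.]
(np.float64(258.868708477696), np.float64(205.83833081280946))
258 122
[([39, 18, 44, 82, 2108], [61.0, 51.1])] offset 198 82
```

Request:
{"api": "step_arm", "payload": {
  "delta_pos": [
    [0,0,-0.15],
    [0,0,-0.15],
    [0,0,-0.12],
    [0,0,-0.05],
    [0,0,0],
    [0,0,0]
  ],
  "spin": [0,0,0,0,0,0]
}}

```text
time: 31.18
tool_pos: [557.6, -2.1, 232.0]
tcp_rot: [180.0, -0.1, 0.1]
ft_force: [-0.3, -0.5, 0.1]
finger_gap: 51.4
grip_force: 0.0
```

Request:
{"api": "step_arm", "payload": {
  "delta_pos": [
    [0,0,0],
    [0,0,0],
    [0,0,0],
    [0,0,0]
  ],
  "spin": [0,0,0,0],
  "gripper": -1,
  "squeeze": 60
}}

```text
time: 31.68
tool_pos: [557.7, -1.9, 231.6]
tcp_rot: [-180.0, -0.1, 0.1]
ft_force: [-1.2, 0.4, 5.6]
finger_gap: 27.3
grip_force: 59.8
```

Request:
{"api": "step_arm", "payload": {
  "delta_pos": [
    [0,0,0.05],
    [0,0,0.05],
    [0,0,0.05],
    [0,0,0.05],
    [0,0,0]
  ],
  "spin": [0,0,0,0,0]
}}

```text
time: 32.3
tool_pos: [557.5, -2.2, 271.6]
tcp_rot: [180.0, -0.1, 0.1]
ft_force: [-0.4, 0.3, -4.1]
finger_gap: 27.0
grip_force: 60.2
```

Request:
{"api": "step_arm", "payload": {
  "delta_pos": [
    [0,0,0.1],
    [0,0,0.1],
    [0,0,0],
    [0,0,0]
  ],
  "spin": [0,0,0,0]
}}

```text
time: 32.8
tool_pos: [557.1, -2.1, 310.4]
tcp_rot: [180.0, -0.0, 0.1]
ft_force: [0.7, -0.2, -3.7]
finger_gap: 27.4
grip_force: 60.2
```

Run:
```python
from z import *
s=r.snapshot("wrist");s["st"]=r.sense();pickle.dump(s,open("p2.pkl","wb"));print(s["st"]["tool_pos"].round(1),proj(s,(578,-117,238)),proj(s,(581,-163,238)))
```

```text
[556.9  -2.  309.7] (np.float64(412.7892902221454), np.float64(176.84353240927732)) (np.float64(474.9643461812036), np.float64(172.96326723607748))
```

Request:
{"api": "step_arm", "payload": {
  "delta_pos": [
    [0,-0.2,0],
    [0,-0.25,0],
    [0,-0.25,0],
    [0,-0.25,0],
    [0,-0.15,0],
    [0,0,0],
    [0,0,0],
    [0,0,0]
  ],
  "spin": [0,0,0,0,0,0,0,0]
}}

```text
time: 33.85
tool_pos: [557.1, -221.0, 310.1]
tcp_rot: [-180.0, 0.0, 0.1]
ft_force: [-0.2, -0.1, -3.0]
finger_gap: 27.1
grip_force: 60.4
```

Run:
```python
from z import *
s=r.snapshot("wrist");s["st"]=r.sense();pickle.dump(s,open("p1.pkl","wb"));print(s["st"]["tool_pos"].round(1),proj(s,(578,-117,238)),proj(s,(581,-163,238)))
v=L("p2")
a1,b1=edges(s,238);a2,b2=edges(v,238)
print("bar +y",fit(a1+a2,581,238),"-y",fit(b1+b2,581,238))
def rows(t):
    c=np.array(proj(t,(578,-116.7,238)));d=np.array(proj(t,(584,-116.6,238)))
    return [(w,c[0]+(d[0]-c[0])*(w-c[1])/(d[1]-c[1])) for w in range(int(c[1])-7,int(c[1])+8)]
A=slot(s,0,rows(s),5);B=slot(v,0,rows(v),5)
for o in(A,B):print(len(o),[round(q[1],1) for q in o][::3])
print("slot",fit(A+B,578,237))
```

```text
[ 557.2 -221.   310.2] (np.float64(120.473312626293), np.float64(176.40030610401217)) (np.float64(181.68101108805723), np.float64(172.59523654397057))
bar +y (array([-155.7 ,   -0.29,  238.35]), np.float64(0.05)) -y (array([-170.92,   -0.29,  237.16]), np.float64(0.06))
15 [np.float64(118.7), np.float64(119.2), np.float64(119.5), np.float64(120.0), np.float64(120.4)]
15 [np.float64(413.7), np.float64(413.3), np.float64(412.8), np.float64(412.4), np.float64(412.2)]
slot (array([-1.1668e+02,  1.0000e-02,  2.3843e+02]), np.float64(0.03))
```

The cutter tip reads 238.4 and the bar top 238.35 in the same views, so they are level. I'll take the crank back to the rack.

Request:
{"api": "step_arm", "payload": {
  "delta_pos": [
    [-0.0257,0.276,0],
    [-0.0257,0.276,0],
    [-0.0257,0.276,0],
    [-0.0257,0.276,0],
    [-0.0257,0.276,0]
  ],
  "spin": [0.0438,0.0438,0.0438,0.0438,0.0438]
}}

```text
time: 34.52
tool_pos: [530.7, 56.4, 310.7]
tcp_rot: [180.0, -0.0, 39.8]
ft_force: [1.1, -0.3, -3.0]
finger_gap: 27.5
grip_force: 60.6
```

Request:
{"api": "step_arm", "payload": {
  "delta_pos": [
    [-0.0257,0.276,0],
    [-0.0257,0.276,0],
    [-0.0257,0.276,0],
    [-0.0257,0.276,0],
    [-0.0257,0.276,0],
    [0,0,0],
    [0,0,0],
    [0,0,0]
  ],
  "spin": [0.0438,0.0438,0.0438,0.0438,0.0438,0,0,0]
}}

```text
time: 35.52
tool_pos: [505.8, 329.1, 310.5]
tcp_rot: [180.0, 0.0, 78.8]
ft_force: [0.2, -0.7, -2.4]
finger_gap: 27.1
grip_force: 60.8
```

Run:
```python
from z import *
s=r.snapshot("wrist");s["st"]=r.sense();pickle.dump(s,open("k.pkl","wb"));print(s["st"]["tool_pos"].round(1),s["st"]["tcp_rot"].round(1),s["st"]["joint_pos"].round(0))
```

```text
[505.9 328.9 310.6] [180.    0.   78.8] [28.  7. 78. -0. 95. 39.]
```

Request:
{"api": "step_arm", "payload": {
  "delta_pos": [
    [0,0.0125,-0.2],
    [0,0,-0.25],
    [0,0,-0.2],
    [0,0,-0.15],
    [0,0,0],
    [0,0,0]
  ],
  "spin": [0,0,0,0,0,0]
}}

```text
time: 36.33
tool_pos: [506.7, 332.3, 152.2]
tcp_rot: [179.9, -0.1, 78.9]
ft_force: [-0.0, -0.4, -3.4]
finger_gap: 27.1
grip_force: 60.6
```

Request:
{"api": "step_arm", "payload": {
  "delta_pos": [
    [0,0,-0.1],
    [0,0,-0.1],
    [0,0,-0.1],
    [0,0,-0.08],
    [0,0,0]
  ],
  "spin": [0,0,0,0,0]
}}

```text
time: 36.95
tool_pos: [504.1, 331.6, 71.7]
tcp_rot: [-179.8, 0.2, 78.9]
ft_force: [0.8, 0.4, -3.8]
finger_gap: 26.8
grip_force: 60.7
```

Request:
{"api": "step_arm", "payload": {
  "delta_pos": [
    [0,0,-0.015],
    [0,0,-0.013],
    [0,0,-0.01],
    [0,0,0],
    [0,0,0]
  ],
  "spin": [0,0,0,0,0]
}}

```text
time: 37.58
tool_pos: [505.7, 332.5, 66.9]
tcp_rot: [180.0, -0.0, 78.9]
ft_force: [-0.0, -0.6, -3.0]
finger_gap: 27.2
grip_force: 60.7
```

Request:
{"api": "step_arm", "payload": {
  "delta_pos": [
    [0,0,-0.01],
    [0,0,-0.006],
    [0,0,0],
    [0,0,0]
  ],
  "spin": [0,0,0,0]
}}

```text
time: 38.08
tool_pos: [505.7, 332.5, 63.7]
tcp_rot: [180.0, -0.0, 78.9]
ft_force: [-1.4, -1.6, 0.9]
finger_gap: 27.0
grip_force: 61.1
```

Request:
{"api": "step_arm", "payload": {
  "delta_pos": [
    [0,0,0],
    [0,0,0],
    [0,0,0],
    [0,0,0.1],
    [0,0,0.2],
    [0,0,0.25],
    [0,0,0.1],
    [0,0,0]
  ],
  "spin": [0,0,0,0,0,0,0,0],
  "gripper": 0.2
}}

```text
time: 39.08
tool_pos: [507.0, 333.2, 196.5]
tcp_rot: [179.8, -0.2, 78.9]
ft_force: [-0.2, 0.1, 0.3]
finger_gap: 51.5
grip_force: 0.0
```

Request:
{"api": "step_arm", "payload": {
  "delta_pos": [
    [0,0,0],
    [0,0,0],
    [0,0,0]
  ],
  "spin": [0,0,0]
}}

```text
time: 39.45
tool_pos: [505.0, 332.1, 191.9]
tcp_rot: [-179.9, 0.1, 78.9]
ft_force: [0.3, 0.4, 0.2]
finger_gap: 51.1
grip_force: 0.0
```

Run:
```python
from z import *
s=r.snapshot("wrist");t=r.snapshot("top");pickle.dump((s,t),open("f.pkl","wb"));print(r.sense()["tool_pos"].round(1))
g=np.array(s["pixels"]).astype(int)
# crank parts dark/grey between the fingers: counterweight at image far side, head, in the rack region
for nm,p in(("head",(505.7,332,92)),("cw",(505.7+60*np.cos(np.radians(78.9)),332+60*np.sin(np.radians(78.9)),92)),("notchL",(497,361,92)),("grip",(505.7-75*np.cos(np.radians(78.9)),332-75*np.sin(np.radians(78.9)),136))):
    u,w=map(int,proj(s,p));print(nm,(u,w),g[max(w,0),u].tolist())
u,w=map(int,proj(s,(505.7,332,92)))
m=((g.max(2)-g.min(2))<25)&(g.max(2)<150)
u2,w2=map(int,proj(s,(517.3,390.9,92)));R=m[w2-30:w2+31,u2-30:u2+31].astype(np.uint8)
n,l,st,c=cv2.connectedComponentsWithStats(R);print([(st[i].tolist(),c[i].round(1).tolist()) for i in range(1,n) if st[i][4]>80],(u2-30,w2-30))
# arm mid positions per row between head and cw
for f in(25,35,45):
    p=(505.7+f*np.cos(np.radians(78.9)),332+f*np.sin(np.radians(78.9)),92);a,b=map(int,proj(s,p));row=(g[b].max(1)-g[b].min(1))[a-20:a+21];k=np.nonzero(row<25)[0];print(f,(a,b),k.min()+a-20 if len(k) else None,k.max()+a-20 if len(k) else None)
```

```text
[505.3 332.2 192.6]
head (261, 193) [81, 96, 103]
cw (261, 121) [85, 95, 105]
notchL (244, 162) [106, 169, 219]
grip (261, 301) [132, 153, 163]
[([13, 14, 35, 37, 963], [30.1, 31.6])] (231, 91)
25 (261, 164) None None
35 (261, 152) None None
45 (261, 140) 255 268
```

```bash
python3 -c "
from bench import r
print(r.hand_in())"
```

```text
the job is handed in; nothing more can be done
None
```

I wound the cutter up until its tip read level with the top of the 20 mm bar (within 0.1 mm in the last wrist-camera views), laid the crank back in its notch with the grip pointing the other way round from the start, and handed the job in at about 39.5 s; the hand-in gave no verdict.

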